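# Zero the groove-depth comparator on a first-off moulding

## Robot

A 6-joint arm with a two-finger parallel gripper is mounted at the origin on the work surface. World frame = base frame: x ahead of the robot, y to its left, z up, the work surface at z = 0. Lengths are in m, angles in rad, forces in N, time in s.
With the tool pointing down it reaches from about 0.25 to 0.775 m from the base axis. Payload 4 kg.
Tool frame: the origin (TCP) lies between the finger pads; the fingertips stand 19 mm ahead of it and the grasp point (between the pads) is the TCP (robot.tip_reach is the y of the fingertips in the tool frame, in m); y points along the fingers, x is the direction in which the jaws open and shut, and the axes are right-handed (so a half turn about y gives the same grasp; the last joint's range is limited). The gripper opens to 94 mm and grips with 3 to 60 N. Pads are 16 mm wide; open, the fingers measure 119 mm over their backs; the gripper's body (75 mm by 177 mm) begins 78 mm behind the grasp point.
Start: joints at [1.183, 0.087, 1.371, -0, 1.684, -0.103], TCP at [0.155, 0.528, 0.225] pointing down, gripper open.
Joint ranges: [-3.1, 3.1], [-0.76, 2.03], [0.27, 2.55], [-1.08, 4.22], [0.17, 2.65], [-2.57, 2.57]. Speed limits (rad/s): [2.79, 2.79, 3.14, 3.14, 3.14, 3.14].

## Interface

Orientations are given as [roll, pitch, yaw] about the fixed x, y, z axes, in that order (R = Rz(yaw) Ry(pitch) Rx(roll)).
In Python, from bench import robot, imaging, order gives the robot as it stands.
- The arm moves only by the tool send_rows, never from a script. Its argument "moves" is text: rows parted by semicolons, each of 5 numbers parted by spaces: the gripper's target within -1 to 1 (shut at 1, half-way at 0, fully open at -1), then the shift along the tool's x, y, z in m, then the turn about the tool's y in degrees. In form: fingers tx ty tz roll; .... A call has exactly 10 rows; each row shifts and turns the commanded pose from where the row before left it, along the tool's axes as they then stand; what a row does not reach is not made up. A row lasts 1/12 s, in which the tool goes at most 41.7 mm and 7.16 degrees, less where a joint would pass 70% of its speed; a pose out of reach is approached as far as the arm can. A call with a gripper value outside its range is refused whole. The fingers move at their own pace and stop on an object; the grip force is fixed at half the most. Time passes only in rows, so rows that do not move let the fingers close, or fill a call up. It gives the time, the measured TCP pose, the force and the opening at its end, in the units of the state.
- robot.get_obs(): the state, without advancing time (a new reading comes with each control period).
- imaging.snapshot(name): name is "scene" or "side" or "wrist"; returns a dict with "image" (384x512x3 uint8, red, green, blue), "mtx" (3x3 intrinsics, pixels), "dist" ([k1, k2, p1, p2, k3] as OpenCV has them; the pictures are not rectified), "R" (3x3) and "t" (3): a world point X has camera coordinates R X + t. Camera axes: x right, y down, z forward; pixel columns grow to the right and rows downward; lengths in m; the calibration is good to about 2 mm. A picture is of the moment at which its call begins. There is no depth.
- order.close_job(): hands the job in, once; it reports no verdict.
Trained networks look in a picture, given as the dict that the camera call returned (one of the last four; its "shot" number tells which), for a name from the list of things; names that differ only in an ending like _2 or _b are one class to them, and where a whole thing is asked for, a point or a joint stands for the part that bears it (a point fixed in the world has none). Each returns a list of dicts, best first, with "conf" (0 to 1); they miss things now and then, are a little off and sometimes report something else, mostly with a low value. They report only what shows in the picture. A call takes as long as a camera call. They do not tell look-alikes from the thing itself.
- imaging.recognise(picture, target): "centre" ([column, row] in pixels, amid what is visible of it).
- imaging.landmark_of(picture, target): "centre" ([column, row] in pixels: a listed point, or the origin of a listed thing).
The state is a dict: "time": time; "joint_positions": joint angles; "qvel": joint speeds; "joint_torque": joint torques, N m; "tool_pos": TCP position; "ee_rot": TCP orientation; "wrist_force": force on the tool from outside, world axes, zero at the start; "wrist_torque": the same for the moment, N m; "width": finger opening in m.
Only numpy, scipy, OpenCV 4.12 (cv2) and the standard library are available. Lean on these libraries where they do the work, as an engineer would, in place of code of your own. Each camera call takes 0.05 s, during which the arm holds its last target.

## Task

Set the bench depth gauge to zero on this first-off moulding: slide the black moulding back square against the stand's fence with its groove under the sprung probe, and press the gauge head down, firmly but gently, until its round foot sits flat on the moulding with the probe in the groove. Then read the dial and turn the bezel until the zero mark stands at the needle, and let go, leaving the head down on the moulding and the tools on the bench undisturbed.

Things in the scene. Friction and masses are not known exactly. Their poses are not given: they have to be found in the camera images.
- stand: Bench comparator stand, fixed: grey cast base 240 (x) x 300 mm (y), reaching from its x -130 to +110 mm, with a steel top 25 mm above the bench. Origin on the bench. Its +x points from the operator's side to the column (28 mm thick, axis at x +85, top 172 mm above the bench). The vertical gauge axis is at x -30 mm, y 0.
- fence (a point): Middle of the foot of the fence's front face, at stand x 0, y 0, z 25 mm; the part goes against it from the -x side. The fence is a straight steel strip along the stand's y, 12 mm high, 10 mm thick, 270 mm long.
- part: Loose black plastic moulding on the stand's steel top, 60 mm wide (x), 180 mm long (y), 34 mm high, about 0.4 kg. Origin: centre of its underside. One straight groove, 12 mm wide and parallel to its x, runs right across its top. In place it sits with its centre at stand x -30 mm, y -15 mm and its axes parallel to the stand's.
- groove (a point): Point on the moulding: middle of the groove's mouth, level with its top face, 15 mm to +y of its middle. x along the groove, z up. The groove is 5 to 13 mm deep, different from piece to piece.
- head: The gauge head (foot, arm, dial). Origin: centre of the flat underside of its round steel foot (36 mm across, 10 mm high), on the gauge axis; at the start 24 to 30 mm above the level of the moulding's top. It slides only straight up and down on the column, by up to 34 mm; it is stiff (friction 9 N), stays where it is left, and moves down under a push of 3 to 10 N.
- probe_tip (a point): Lower end of the sprung probe, a 5 mm round-ended rod through the foot. It stands 18 mm out of the foot when free; its spring takes 1 N to start and 4 to 5.5 N when pushed in 12 to 18 mm.
- press_pad (a point): Centre of the top of the black round palm pad on the head's arm, where the head is pressed down: 32 mm across, 68 mm behind the gauge axis (stand +x), 21 mm below the bezel's top. The bezel's rim is 36 mm in front of its centre, the head's clamp block (2 mm lower than the pad) 22 mm and the column 33 mm behind it.
- dial_centre (a point): Middle of the dial, level with the bezel's top rim, on the gauge axis, 87 mm above the foot's underside. The dial faces up. The bezel is a knurled ring 64 mm across and 20 mm high that turns with its white scale about the gauge axis, endlessly both ways, friction 0.06 N m. The case below it is 52 mm across; the 34 mm wide arm starts 11 mm below the bezel's lower edge.
- zero_mark (a point): The zero mark on the bezel's scale: a broad black bar, the only broad one, with a white tick on the rim outside it. This point is 24 mm from the dial's centre and turns with the bezel.
- needle_tip (a point): Tip of the long end of the dial's black needle, 24 mm from the dial's centre. As the probe is pushed in the needle turns clockwise seen from above, one turn for 20 mm; with the probe free it points to the stand's -x.
- screwdriver: Bystander: loose screwdriver, 200 mm, lying on the bench. Origin under its middle.
- caliper: Bystander: loose steel caliper, 230 mm, lying on the bench. Origin under its middle.
- spray_can: Bystander: loose aluminium can, 58 mm across, 150 mm high, standing on the bench. Origin: centre of its underside.
Mind the look-alikes: they are no part of the job. Leave any purple look-alike of the part alone.

How it is judged:
By the outcome, as a careful person would: the job done as asked, in the order asked, and still so for the second after the job is handed in, with the robot touching nothing.
It also fails if it takes over 72 s, if anything falls off the work surface, if the arm or the gripper's body presses on something with over 40 N, if the wrist force passes 120 N, or if a joint passes its speed limit or range.

## Working session

There is one attempt and no reset: what is moved stays moved. The work goes in short steps, Python scripts to look and compute and a tool call to move; the robot and the scene stay as the last step left them, time stands still between calls to the robot, and variables do not carry over. Pictures are saved under pics/ and viewed, and the job is handed in when it is done.

Besides the shell and the picture viewer there is one more tool, called after ">>>" in YAML: its name, and indented under it one key for each argument. send_rows: Moves the arm, as the interface text tells. Its arguments: {"type":"object","properties":{"moves":{"type":"string"}},"required":["moves"]}

```bash
mkdir -p pics; ls
cat > h.py <<'E'
import numpy as np, cv2
from bench import robot, imaging, order
def snap(n,save=None):
    p=imaging.snapshot(n)
    if save: cv2.imwrite('pics/'+save+'.png',p['image'][:,:,::-1])
    return p
def ray(p,px):
    u=cv2.undistortPoints(np.array([[px]],float),np.array(p['mtx']),np.array(p['dist']))[0,0]
    R=np.array(p['R']);t=np.array(p['t'])
    return -R.T@t, R.T@np.array([u[0],u[1],1.])
def onz(p,px,z):
    c,d=ray(p,px); return c+d*(z-c[2])/d[2]
def proj(p,X):
    X=np.atleast_2d(np.array(X,float))
    r,_=cv2.Rodrigues(np.array(p['R']))
    return cv2.projectPoints(X,r,np.array(p['t'],float),np.array(p['mtx']),np.array(p['dist']))[0][:,0]
def tri(obs):
    A=np.zeros((3,3));b=np.zeros(3)
    for p,px in obs:
        c,d=ray(p,px);d=d/np.linalg.norm(d);M=np.eye(3)-np.outer(d,d);A+=M;b+=M@c
    return np.linalg.solve(A,b)
E
python3 - <<'E'
from h import *
np.set_printoptions(precision=4,suppress=True)
o=robot.get_obs();print(o)
for n in ['scene','side','wrist']:
    p=snap(n,n+'0')
    print(n,'cam',-np.array(p['R']).T@np.array(p['t']))
    for k in ['stand','part','head','spray_can','caliper','screwdriver']:
        print(k,[(np.round(d['centre']),round(d['conf'],2)) for d in imaging.recognise(p,k)][:4])
    for k in ['stand','fence','part','groove','head','probe_tip','press_pad','dial_centre','zero_mark','needle_tip']:
        print('L',k,[(np.round(d['centre'],1),round(d['conf'],2)) for d in imaging.landmark_of(p,k)][:4])
E
```

```text
pics
{'time': 0.0, 'joint_positions': array([ 1.1829,  0.0879,  1.3722,  0.    ,  1.6836, -0.1031]), 'qvel': array([ 0.0002,  0.0012, -0.001 , -0.0002,  0.0011,  0.0002]), 'joint_torque': array([ -0.0001, -34.0165, -30.2436,   0.0717,   0.0326,  -0.0002]), 'tool_pos': array([0.1543, 0.5274, 0.2233]), 'ee_rot': array([-1.5706,  0.0021,  1.286 ]), 'wrist_force': array([-0.5646,  0.3323, -0.2561]), 'wrist_torque': array([-0.0277,  0.0232,  0.0203]), 'width': 0.09389161171232191}
scene cam [0.9191 0.3787 0.9518]
stand [(array([209., 226.]), 0.92), (array([228., 209.]), 0.69)]
part [(array([230., 211.]), 0.96), (array([221., 126.]), 0.63)]
head []
spray_can [(array([140., 157.]), 0.69)]
caliper []
screwdriver [(array([287., 249.]), 0.85)]
L stand [(array([214.6, 202.1]), 0.7), (array([209. , 224.8]), 0.6)]
L fence [(array([207.4, 218.5]), 0.78)]
L part [(array([220.3, 201.3]), 0.96), (array([220.9, 131.3]), 0.87)]
L groove [(array([224.3, 198.7]), 0.67), (array([222.7, 126.5]), 0.62)]
L head [(array([212.3, 197.9]), 0.59)]
L probe_tip []
L press_pad [(array([190.8, 202.9]), 0.57)]
L dial_
[... 431 characters left out ...]
([293.7, 244. ]), 0.63)]
L fence [(array([295. , 233.7]), 0.59)]
L part [(array([272.3, 238.7]), 0.77), (array([189. , 328.6]), 0.75)]
L groove [(array([267.7, 227. ]), 0.79), (array([185.1, 308.5]), 0.59)]
L head [(array([283.9, 212. ]), 0.76)]
L probe_tip []
L press_pad [(array([314.4, 187.4]), 0.74), (array([335.5, 333.7]), 0.42)]
L dial_centre [(array([337.8, 335.1]), 0.73)]
L zero_mark [(array([271. , 182.9]), 0.96), (array([297.6, 234.4]), 0.2)]
L needle_tip []
wrist cam [0.0913 0.5444 0.3842]
stand []
part []
head []
spray_can []
caliper []
screwdriver []
L stand []
L fence []
L part []
L groove []
L head []
L probe_tip []
L press_pad []
L dial_centre []
L zero_mark []
L needle_tip []
```

View pics/scene0.png

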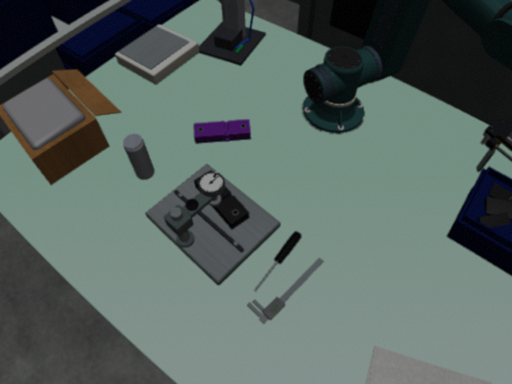

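View pics/side0.png

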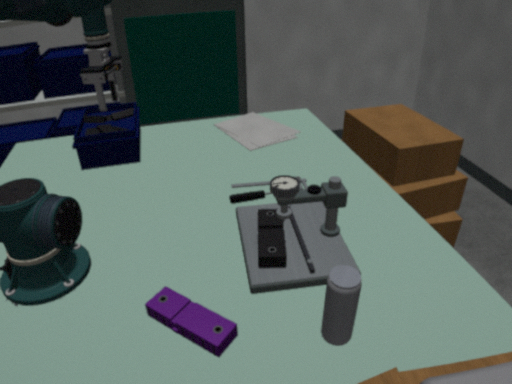

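View pics/wrist0.png

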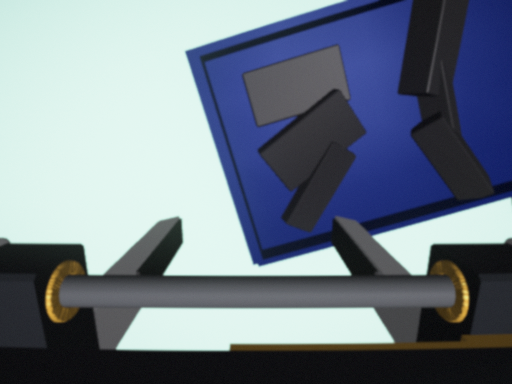

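Candidates for the part: black moulding on the stand (scene 230,211; side 272,238) and the purple look-alike (scene 222,131; side 190,320). I choose the black one; close crops next.

Run:
```python
import cv2
a=cv2.imread('pics/scene0.png')[155:290,135:290]
cv2.imwrite('pics/sc_c.png',cv2.resize(a,None,fx=4.4,fy=4.4,interpolation=cv2.INTER_CUBIC))
a=cv2.imread('pics/side0.png')[165:295,225:365]
cv2.imwrite('pics/si_c.png',cv2.resize(a,None,fx=4.5,fy=4.5,interpolation=cv2.INTER_CUBIC))
```

```text
(no output)
```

View pics/sc_c.png

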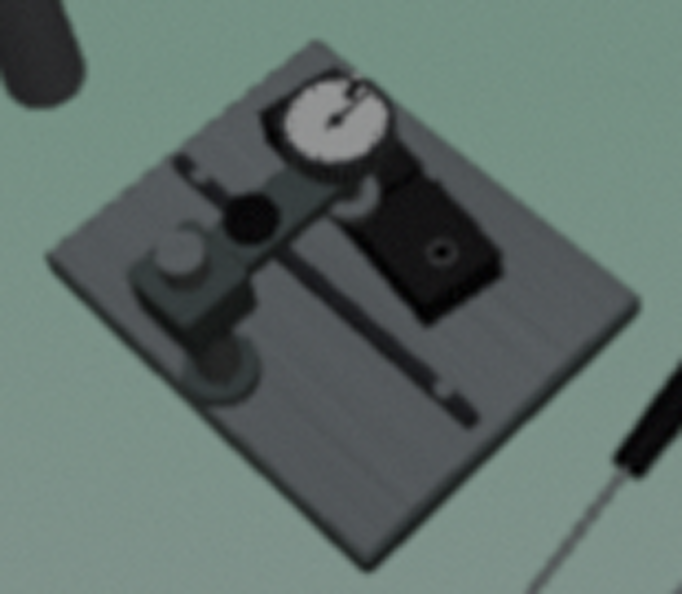

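View pics/si_c.png

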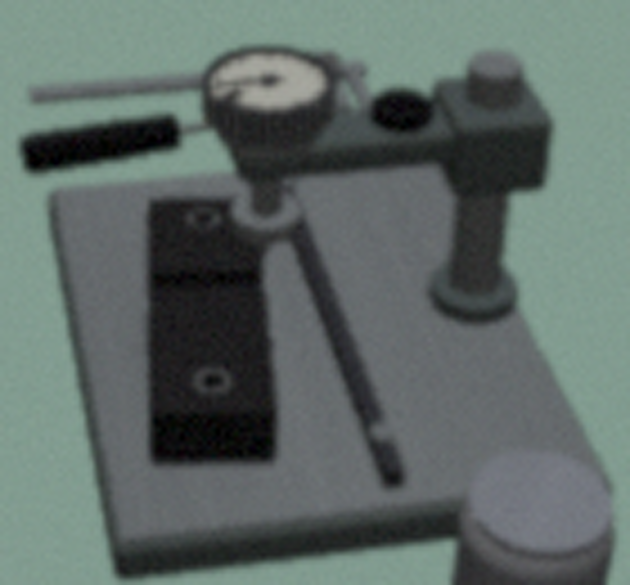

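```bash
cat > stand.py <<'E'
from h import *
from scipy.optimize import least_squares
np.set_printoptions(precision=4,suppress=True)
def SW(s,X):
    X=np.atleast_2d(X);c,q=np.cos(s[2]),np.sin(s[2])
    return np.c_[s[0]+c*X[:,0]-q*X[:,1],s[1]+q*X[:,0]+c*X[:,1],X[:,2]]
E
python3 - <<'E'
from stand import *
ps=snap('scene');pi=snap('side')
f=lambda l:np.array(l)/4.4+[135,155]
g=lambda l:np.array(l)/4.5+[225,165]
cs=f([(48,258),(318,42),(638,300),(368,562)])
W=np.array([onz(ps,c,.025) for c in cs]);print(W)
ci=g([(52,192),(118,545)])
Wi=np.array([onz(pi,c,.025) for c in ci]);print(Wi)
print([np.linalg.norm(W[i]-W[(i+1)%4]) for i in range(4)])
print('zero/dial',onz(ps,f([(337,120)])[0],.175),onz(pi,g([(268,80)])[0],.175))
print('tri',tri([(ps,f([(337,120)])[0]),(pi,g([(268,80)])[0])]), 'pad',tri([(ps,f([(250,220)])[0]),(pi,g([(402,108)])[0])]))
for n,k in [('screwdriver',(287,249)),('caliper',(287,290)),('can',(146,178)),('purple',(222,131))]: print(n,onz(ps,k,0.0))
E
```

```text
[[ 0.6849 -0.1946  0.025 ]
 [ 0.4521 -0.1703  0.025 ]
 [ 0.4825  0.1196  0.025 ]
 [ 0.7134  0.0967  0.025 ]]
[[ 0.4775  0.1071  0.025 ]
 [ 0.4473 -0.1822  0.025 ]]
[np.float64(0.23402908108343962), np.float64(0.29156935211587287), np.float64(0.23201259427092868), np.float64(0.29264639077978405)]
zero/dial [ 0.5621 -0.0371  0.175 ] [ 0.5585 -0.0462  0.175 ]
tri [ 0.5605 -0.0394  0.1709] pad [ 0.6295 -0.0462  0.1474]
screwdriver [0.5235 0.1737 0.    ]
caliper [0.6171 0.2398 0.    ]
can [ 0.591  -0.3012  0.    ]
purple [ 0.3066 -0.2383  0.    ]
```

```bash
cat >> h.py <<'E'
def plan(target,yaw=None,n=10,g=-1,up=None):
    """print n rows from measured pose to target with equal steps (tool down)"""
    o=robot.get_obs();p=np.array(o['tool_pos']);y=o['ee_rot'][2]
    d=np.array(target)-p; dy=0 if yaw is None else (y-yaw)
    out=[]
    for k in range(n):
        s=d/n
        out.append("%g %.4f %.4f %.4f %.2f"%(g,s[0]*np.cos(y)+s[1]*np.sin(y),-s[2],-s[0]*np.sin(y)+s[1]*np.cos(y),np.degrees(dy/n)))
        y-=dy/n
    print('dist',np.linalg.norm(d)/n,'per row'); print('; '.join(out))
E
python3 -c "
from h import *
plan([.43,-.03,.37],-0.104,20)"
```

```text
dist 0.03194738785366639 per row
-1 -0.0229 -0.0073 -0.0211 3.98; -1 -0.0214 -0.0073 -0.0226 3.98; -1 -0.0198 -0.0073 -0.0240 3.98; -1 -0.0180 -0.0073 -0.0253 3.98; -1 -0.0162 -0.0073 -0.0265 3.98; -1 -0.0144 -0.0073 -0.0276 3.98; -1 -0.0124 -0.0073 -0.0285 3.98; -1 -0.0104 -0.0073 -0.0293 3.98; -1 -0.0083 -0.0073 -0.0300 3.98; -1 -0.0062 -0.0073 -0.0305 3.98; -1 -0.0041 -0.0073 -0.0308 3.98; -1 -0.0020 -0.0073 -0.0310 3.98; -1 0.0002 -0.0073 -0.0311 3.98; -1 0.0024 -0.0073 -0.0310 3.98; -1 0.0045 -0.0073 -0.0308 3.98; -1 0.0066 -0.0073 -0.0304 3.98; -1 0.0087 -0.0073 -0.0299 3.98; -1 0.0108 -0.0073 -0.0292 3.98; -1 0.0128 -0.0073 -0.0284 3.98; -1 0.0147 -0.0073 -0.0274 3.98
```

>>> send_rows:
  moves: "-1 -0.023 -0.007 -0.021 4; -1 -0.021 -0.007 -0.023 4; -1 -0.020 -0.007 -0.024 4; -1 -0.018 -0.007 -0.025 4; -1 -0.016 -0.007 -0.027 4; -1 -0.014 -0.007 -0.028 4; -1 -0.012 -0.007 -0.029 4; -1 -0.010 -0.007 -0.029 4; -1 -0.008 -0.007 -0.030 4; -1 -0.006 -0.007 -0.030 4"

```text
time: 3.48
tool_pos: [0.2941, 0.2487, 0.2951]
ee_rot: [-1.571, -0.001, 0.585]
wrist_force: [0.4, 0.6, -0.2]
width: 0.094
```

>>> send_rows:
  moves: "-1 -0.004 -0.007 -0.031 4; -1 -0.002 -0.007 -0.031 4; -1 0 -0.007 -0.031 4; -1 0.002 -0.007 -0.031 4; -1 0.005 -0.007 -0.031 4; -1 0.007 -0.007 -0.030 4; -1 0.009 -0.007 -0.030 4; -1 0.011 -0.007 -0.029 4; -1 0.013 -0.007 -0.028 4; -1 0.015 -0.007 -0.027 3.5"

```text
time: 4.32
tool_pos: [0.4319, -0.03, 0.3651]
ee_rot: [-1.571, -0.001, -0.105]
wrist_force: [1.0, 1.0, -0.1]
width: 0.0941
```

Run:
```python
from stand import *
p=snap('wrist','w1');print(robot.get_obs()['tool_pos'],robot.get_obs()['ee_rot'],-np.array(p['R']).T@np.array(p['t']),np.array(p['R'])[2])
for k in ['stand','fence','part','groove','head','probe_tip','press_pad','dial_centre','zero_mark','needle_tip']:
        print('L',k,[(np.round(d['centre'],1),round(d['conf'],2)) for d in imaging.landmark_of(p,k)][:4])
```

```text
[ 0.4343 -0.0343  0.365 ] [-1.5746 -0.0027 -0.1127] [0.438  0.0331 0.5248] [-0.0223 -0.2246 -0.9742]
L stand [(array([349.9, 158.1]), 0.78), (array([314. , 170.7]), 0.65)]
L fence [(array([345.8, 163.9]), 0.57), (array([411.1, 174.6]), 0.31)]
L part [(array([314. , 170.1]), 0.87), (array([209.2, 273.2]), 0.57)]
L groove [(array([196.1, 274.8]), 0.69), (array([317. , 167.2]), 0.57)]
L head [(array([344.5, 170.5]), 0.71)]
L probe_tip []
L press_pad []
L dial_centre [(array([367. , 179.6]), 0.83)]
L zero_mark [(array([343.1, 188. ]), 0.56)]
L needle_tip [(array([344.9, 178.8]), 0.47)]
```

View pics/w1.png

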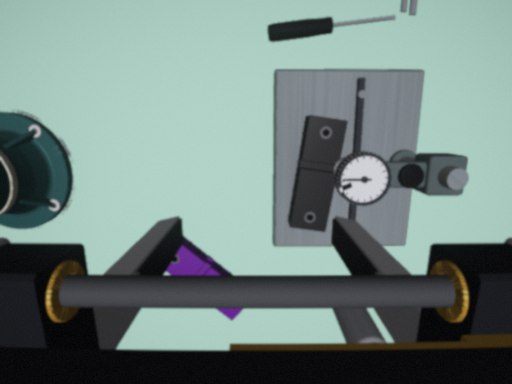

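Run:
```python
import cv2
a=cv2.imread('pics/w1.png')[60:255,265:475]
cv2.imwrite('pics/w1c.png',cv2.resize(a,None,fx=3,fy=3,interpolation=cv2.INTER_CUBIC))
```

```text
(no output)
```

View pics/w1c.png

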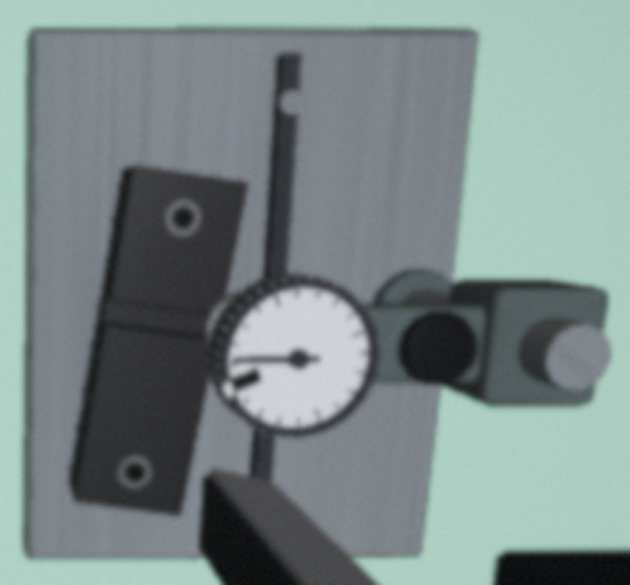

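Run:
```python
from stand import *
# pose of w1 picture: take again (arm still)
p=snap('wrist')
f=lambda l:np.array(l)/3.+[265,60]
cs=f([(32,32),(476,32),(420,555),(27,555)])
W=np.array([onz(p,c,.025) for c in cs])
S=np.array([(-.13,.15,.025),(.11,.15,.025),(.11,-.15,.025),(-.13,-.15,.025)])
r=least_squares(lambda s:(SW(s,S)-W)[:,:2].ravel(),[.593,-.038,-.104]);print('stand',r.x,r.fun*1000)
print('from top corners',[np.linalg.norm(W[i]-W[(i+1)%4]) for i in range(4)])
c=r.x
inv=lambda X:np.array([[np.cos(c[2]),np.sin(c[2])],[-np.sin(c[2]),np.cos(c[2])]])@(X[:2]-c[:2])
for n,q,z in [('TR',(245,183),.059),('BR',(180,514),.059),('TL',(135,168),.059),('BL',(83,497),.059),('h1',(183,217),.059),('h2',(134,472),.059),('fenceT',(288,54),.037),('dial',(300,358),.172),('pad',(438,347),.151),('gr',(200,330),.059),('gl',(112,312),.059)]:
    X=onz(p,f([q])[0],z);print(n,X,inv(X)*1000)
o=robot.get_obs();print(o['tool_pos'],o['ee_rot'])
```

```text
stand [ 0.5875 -0.043  -0.0958] [-2.5831  4.7634  3.6902  3.2575  2.2881 -3.4121 -3.3952 -4.6088]
from top corners [np.float64(0.23361307232345457), np.float64(0.29322787586628174), np.float64(0.2344637360938599), np.float64(0.29059310939482325)]
TR [0.5729 0.027  0.059 ] [-21.2129  68.2608]
BR [ 0.5316 -0.1455  0.059 ] [ -45.8339 -107.414 ]
TL [0.5182 0.0397 0.059 ] [-76.9143  75.6028]
BL [ 0.4796 -0.1304  0.059 ] [-99.0589 -97.3603]
h1 [0.5409 0.0132 0.059 ] [-51.7526  51.4761]
h2 [ 0.508 -0.119  0.059] [-71.872  -83.3149]
fenceT [0.6039 0.0891 0.037 ] [  3.6533 133.0349]
dial [ 0.5595 -0.0408  0.172 ] [-28.128   -0.5606]
pad [ 0.6254 -0.0464  0.151 ] [38.0158  0.1533]
gr [ 0.5469 -0.0453  0.059 ] [-40.2156  -6.256 ]
gl [ 0.5019 -0.0314  0.059 ] [-86.3642   3.2742]
[ 0.4313 -0.0277  0.3646] [-1.5707 -0.0003 -0.1   ]
```

Run:
```python
from stand import *
for i in range(4): p=snap('wrist','w2');o=robot.get_obs();print(o['tool_pos'],o['ee_rot'][2])
a=cv2.imread('pics/w2.png')[60:255,265:475]
cv2.imwrite('pics/w2c.png',cv2.resize(a,None,fx=3,fy=3,interpolation=cv2.INTER_CUBIC))
```

```text
[ 0.4313 -0.0278  0.3646] -0.10023598741130213
[ 0.4314 -0.0279  0.3645] -0.10057594601213038
[ 0.4315 -0.028   0.3645] -0.10082011444882799
[ 0.4315 -0.0281  0.3645] -0.10105370125669066
```

View pics/w2c.png

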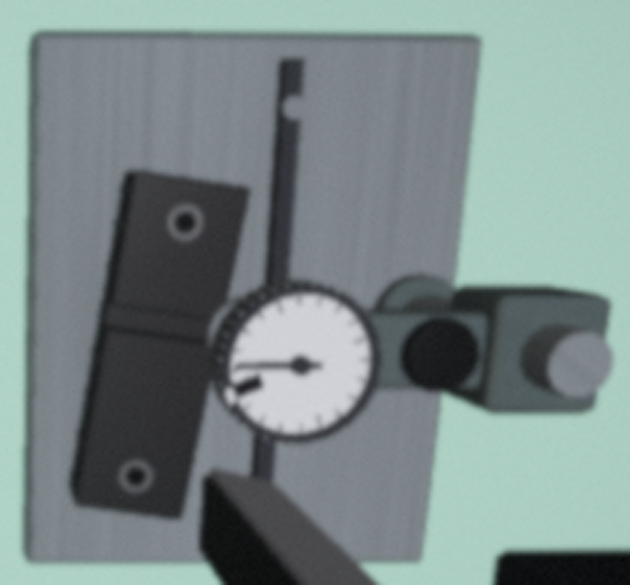

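Run:
```python
from stand import *
p=snap('wrist')
f=lambda l:np.array(l)/3.+[265,60]
cs=f([(35,37),(478,40),(419,560),(26,560)])
W=np.array([onz(p,c,.0245) for c in cs])
S=np.array([(-.127,.147,.025),(.107,.147,.025),(.107,-.147,.025),(-.127,-.147,.025)])
r=least_squares(lambda s:(SW(s,S)-W)[:,:2].ravel(),[.593,-.038,-.104]);print('stand',r.x,r.fun*1000)
c=r.x
inv=lambda X:np.array([[np.cos(c[2]),np.sin(c[2])],[-np.sin(c[2]),np.cos(c[2])]])@(X[:2]-c[:2])
for n,q,z in [('TR',(249,188),.059),('BR',(181,519),.059),('TL',(137,173),.059),('BL',(84,500),.059),('h1',(185,222),.059),('h2',(135,476),.059),('fenceT',(291,60),.037),('dial',(302,366),.172),('pad',(440,355),.151),('gr',(202,335),.059),('gl',(115,318),.059)]:
    X=onz(p,f([q])[0],z);print(n,X,inv(X)*1000)
Q=np.array([onz(p,f([q])[0],.059) for q in [(137,173),(249,188),(181,519),(84,500)]])
P=np.array([(-.03,.09,.059),(.03,.09,.059),(.03,-.09,.059),(-.03,-.09,.059)])
r2=least_squares(lambda s:(SW(s,P)-Q)[:,:2].ravel(),[.52,-.05,-.25]);print('part',r2.x,r2.fun*1000,inv(r2.x[:2])*1000)
```

```text
stand [ 0.588  -0.0472 -0.1025] [-0.0569  1.2821  0.1974  0.627  -0.5126 -0.6647  0.3721 -1.2444]
TR [0.5751 0.0235 0.059 ] [-20.1122  69.0072]
BR [ 0.532  -0.1492  0.059 ] [ -45.2658 -107.1997]
TL [0.5193 0.0364 0.059 ] [-76.9195  76.0638]
BL [ 0.4801 -0.1328  0.059 ] [-98.6407 -96.2607]
h1 [0.542  0.0099 0.059 ] [-51.592   52.0225]
h2 [ 0.5085 -0.122   0.059 ] [-71.494 -82.614]
fenceT [0.6056 0.0851 0.037 ] [  3.9714 133.4252]
dial [ 0.5604 -0.0449  0.172 ] [-27.7545  -0.6107]
pad [ 0.6264 -0.0508  0.151 ] [38.5398  0.2681]
gr [ 0.5479 -0.0489  0.059 ] [-39.6996  -5.7705]
gl [ 0.5034 -0.0354  0.059 ] [-85.414    3.0163]
part [ 0.5266 -0.0555 -0.2389] [-0.5311  2.6503  1.9779  1.2851  2.4369 -0.8949 -3.8837 -3.0405] [-60.2345 -14.5973]
```

```bash
python3 -c "
from h import *
plan([.51,-.1235,.15],-0.239,8)"
```

```text
dist 0.03092857497559545 per row
-1 0.0110 0.0268 -0.0109 0.99; -1 0.0111 0.0268 -0.0107 0.99; -1 0.0113 0.0268 -0.0105 0.99; -1 0.0115 0.0268 -0.0103 0.99; -1 0.0117 0.0268 -0.0101 0.99; -1 0.0119 0.0268 -0.0099 0.99; -1 0.0120 0.0268 -0.0097 0.99; -1 0.0122 0.0268 -0.0095 0.99
```

>>> send_rows:
  moves: "-1 0.011 0.027 -0.011 1; -1 0.011 0.027 -0.011 1; -1 0.011 0.027 -0.0105 1; -1 0.0115 0.027 -0.0105 1; -1 0.012 0.027 -0.010 1; -1 0.012 0.027 -0.010 1; -1 0.012 0.026 -0.0095 1; -1 0.012 0.026 -0.0095 1; -1 0 0 0 0; -1 0 0 0 0"

```text
time: 6.0
tool_pos: [0.5086, -0.1242, 0.1486]
ee_rot: [-1.57, 0.005, -0.242]
wrist_force: [0.5, 0.6, -0.1]
width: 0.0941
```

```bash
python3 -c "
from h import *
p=snap('wrist','w3');snap('side','s3')
o=robot.get_obs();print(o['tool_pos'],o['ee_rot'])
plan([.51,-.1235,.063],-0.239,8)"
```

```text
[ 0.51015991 -0.1241958   0.15200618] [-1.57060145 -0.00191945 -0.24074301]
dist 0.01112613084271395 per row
-1 -0.0000 0.0111 0.0001 -0.01; -1 -0.0000 0.0111 0.0001 -0.01; -1 -0.0000 0.0111 0.0001 -0.01; -1 -0.0000 0.0111 0.0001 -0.01; -1 -0.0000 0.0111 0.0001 -0.01; -1 -0.0000 0.0111 0.0001 -0.01; -1 -0.0000 0.0111 0.0001 -0.01; -1 -0.0000 0.0111 0.0001 -0.01
```

View pics/w3.png

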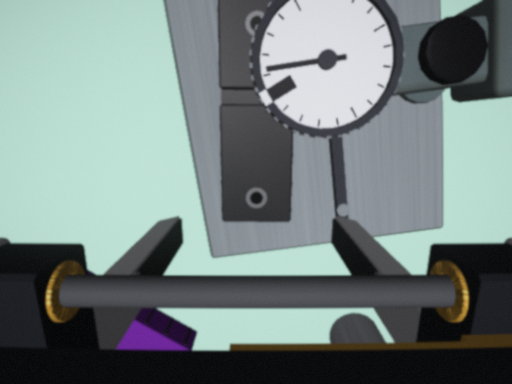

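View pics/s3.png

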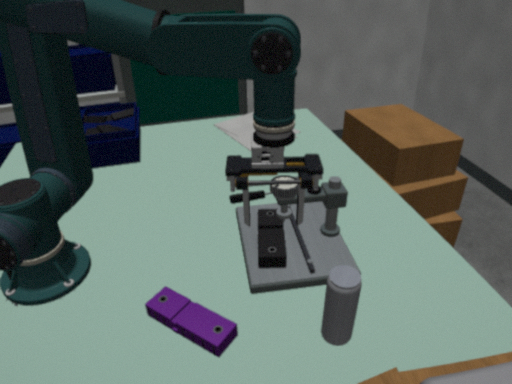

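Run:
```python
from stand import *
p=snap('wrist')
for q in [(256,198),(221,220),(291,220),(221,104),(291,104),(221,89)]: print(q,onz(p,q,.059))
print('dial',onz(p,(328,59),.172),'pad',onz(p,(454,49),.151))
o=robot.get_obs();print(o['tool_pos'],o['ee_rot'])
```

```text
(256, 198) [ 0.5099 -0.123   0.059 ]
(221, 220) [ 0.4753 -0.1349  0.059 ]
(291, 220) [ 0.5351 -0.1497  0.059 ]
(221, 104) [ 0.5012 -0.0403  0.059 ]
(291, 104) [ 0.5561 -0.0538  0.059 ]
(221, 89) [ 0.5042 -0.0291  0.059 ]
dial [ 0.5618 -0.043   0.172 ] pad [ 0.6305 -0.0499  0.151 ]
[ 0.5105 -0.1242  0.1527] [-1.5708 -0.0035 -0.2406]
```

>>> send_rows:
  moves: "-1 0 0.012 0 0; -1 0 0.012 0 0; -1 0 0.012 0 0; -1 0 0.012 0 0; -1 0 0.012 0 0; -1 0 0.012 0 0; -1 0 0.010 0 0; -1 0 0.007 0 0; -1 0 0 0 0; -1 0 0 0 0"

```text
time: 6.98
tool_pos: [0.5095, -0.1243, 0.061]
ee_rot: [-1.571, 0.001, -0.241]
wrist_force: [1.0, -0.3, 0.4]
width: 0.0939
```

>>> send_rows:
  moves: "0.1 0 0 0 0; 0.2 0 0 0 0; 0.3 0 0 0 0; 0.4 0 0 0 0; 0.5 0 0 0 0; 0.6 0 0 0 0; 0.6 0 0 0 0; 0.6 0 0 0 0; 0.6 0 0 0 0; 0.6 0 0 0 0"

```text
time: 7.82
tool_pos: [0.5092, -0.1244, 0.0617]
ee_rot: [-1.571, 0.001, -0.241]
wrist_force: [-3.3, 1.0, 5.3]
width: 0.0597
```

```bash
python3 -c "
from h import *
o=robot.get_obs();plan([.5434,-.1291,o['tool_pos'][2]],-0.1025,8,.6)"
```

```text
dist 0.004315976158445263 per row
0.6 0.0043 -0.0000 0.0004 -0.99; 0.6 0.0043 -0.0000 0.0004 -0.99; 0.6 0.0043 -0.0000 0.0003 -0.99; 0.6 0.0043 -0.0000 0.0002 -0.99; 0.6 0.0043 -0.0000 0.0001 -0.99; 0.6 0.0043 -0.0000 0.0001 -0.99; 0.6 0.0043 -0.0000 -0.0000 -0.99; 0.6 0.0043 -0.0000 -0.0001 -0.99
```

>>> send_rows:
  moves: "0.6 0.0043 0 0.0004 -1; 0.6 0.0043 0 0.0004 -1; 0.6 0.0043 0 0.0003 -1; 0.6 0.0043 0 0.0002 -1; 0.6 0.0043 0 0.0001 -1; 0.6 0.0043 0 0.0001 -1; 0.6 0.0043 0 0 -1; 0.6 0.0043 0 -0.0001 -1; 0.6 0 0 0 0; 0.6 0 0 0 0"

```text
time: 8.65
tool_pos: [0.5441, -0.1292, 0.0617]
ee_rot: [-1.571, -0.0, -0.101]
wrist_force: [-2.1, 0.1, 4.9]
width: 0.0596
```

Run:
```python
from stand import *
p=snap('wrist','w4');s=snap('scene','sc4');i=snap('side','s4')
o=robot.get_obs();print(o['tool_pos'],o['ee_rot'],o['wrist_force'],o['width'])
a=i['image'][150:300,210:370,::-1];cv2.imwrite('pics/s4c.png',cv2.resize(a,None,fx=4.5,fy=4,interpolation=cv2.INTER_CUBIC))
```

```text
[ 0.5441 -0.1293  0.0618] [-1.5711 -0.001  -0.1015] [-2.4513  0.5133  4.4902] 0.06000511862810501
```

View pics/w4.png

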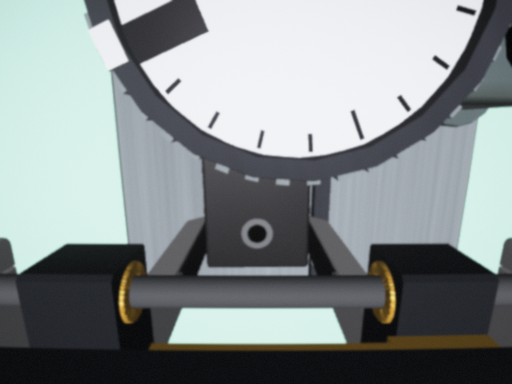

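View pics/s4c.png

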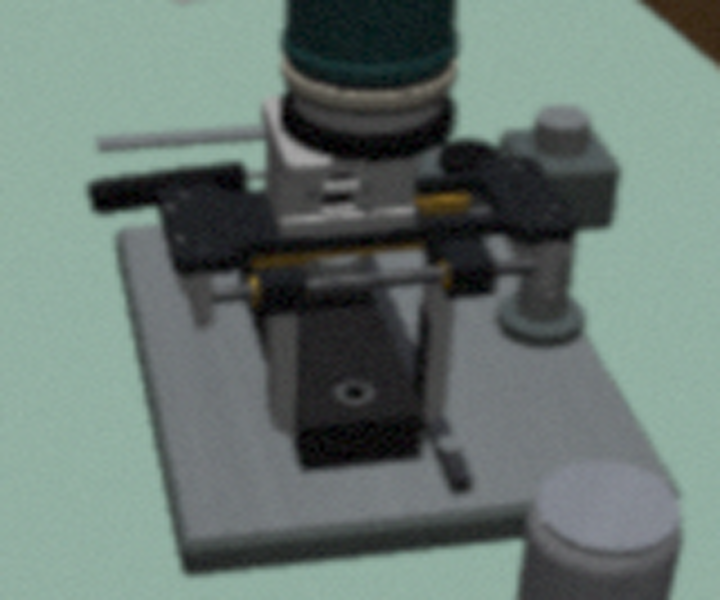

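>>> send_rows:
  moves: "0.6 0.001 0 0 0; 0.6 0.001 0 0 0; 0.6 0.001 0 0 0; 0.6 0.001 0 0 0; 0.6 0 0 0 0; 0.6 0 0 0 0; 0.6 0 0 0 0; 0.6 0 0 0 0; 0.6 0 0 0 0; 0.6 0 0 0 0"

```text
time: 9.63
tool_pos: [0.5472, -0.1294, 0.0618]
ee_rot: [-1.571, 0.001, -0.102]
wrist_force: [-4.3, 1.0, 6.3]
width: 0.0596
```

Run:
```python
from stand import *
o=robot.get_obs();print(o['tool_pos'],o['ee_rot'],o['wrist_force'],o['wrist_torque'])
```

```text
[ 0.5472 -0.1294  0.0618] [-1.5707  0.0009 -0.1016] [-4.3433  1.0067  6.3499] [0.0651 0.9602 0.2516]
```

>>> send_rows:
  moves: "0.6 0.001 0 0 0; 0.6 0.001 0 0 0; 0.6 0 0 0 0; 0.6 0 0 0 0; 0.6 0 0 0 0; 0.6 0 0 0 0; 0.6 0 0 0 0; 0.6 0 0 0 0; 0.6 0 0 0 0; 0.6 0 0 0 0"

```text
time: 10.47
tool_pos: [0.5492, -0.1296, 0.0617]
ee_rot: [-1.571, 0.001, -0.102]
wrist_force: [-4.9, 0.5, 6.0]
width: 0.0598
```

Run:
```python
from stand import *
o=robot.get_obs();print(o['tool_pos'],o['ee_rot'],o['wrist_force'],o['wrist_torque'])
```

```text
[ 0.5492 -0.1296  0.0617] [-1.5706  0.0009 -0.1016] [-4.9085  0.4976  6.0403] [-0.0006  1.0478  0.2537]
```

>>> send_rows:
  moves: "0.6 0.001 0 0 0; 0.6 0.001 0 0 0; 0.6 0.001 0 0 0; 0.6 0.001 0 0 0; 0.6 0 0 0 0; 0.6 0 0 0 0; 0.6 0 0 0 0; 0.6 0 0 0 0; 0.6 0 0 0 0; 0.6 0 0 0 0"

```text
time: 11.3
tool_pos: [0.5506, -0.1297, 0.0619]
ee_rot: [-1.57, 0.007, -0.102]
wrist_force: [-11.8, 0.8, 11.2]
width: 0.0594
```

Run:
```python
from stand import *
o=robot.get_obs();print(o['tool_pos'],o['ee_rot'],o['wrist_force'],o['wrist_torque'])
p=snap('wrist','w5');i=snap('side','s5');s=snap('scene','sc5')
a=i['image'][180:300,230:350,::-1];cv2.imwrite('pics/s5c.png',cv2.resize(a,None,fx=5,fy=5,interpolation=cv2.INTER_CUBIC))
a=s['image'][155:290,135:290,::-1];cv2.imwrite('pics/sc5c.png',cv2.resize(a,None,fx=4.4,fy=4.4,interpolation=cv2.INTER_CUBIC))
```

```text
[ 0.5506 -0.1297  0.0619] [-1.5703  0.007  -0.1019] [-11.82     0.7656  11.2402] [0.1443 2.0997 0.1192]
```

View pics/s5c.png

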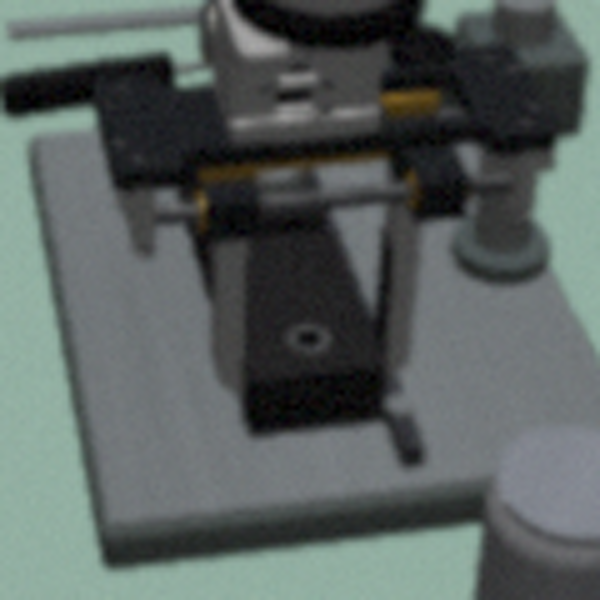

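View pics/sc5c.png

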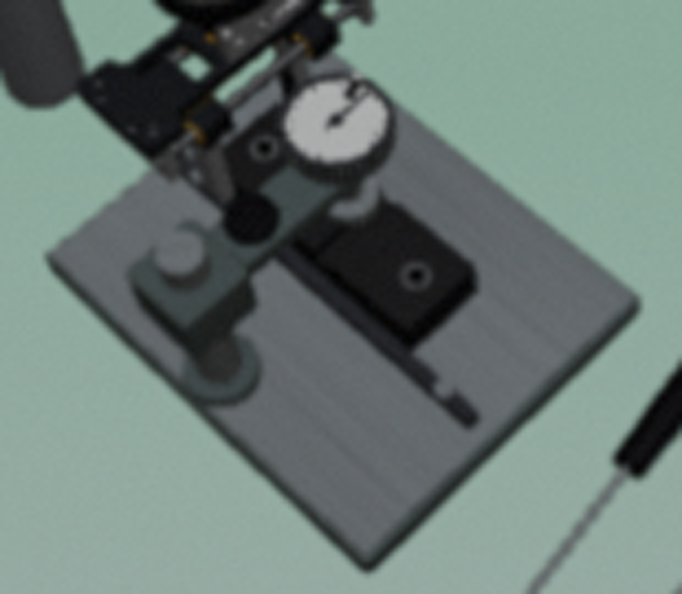

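Run:
```python
from stand import *
import glob
def enh(n,y0,y1,x0,x1,f,out):
    a=cv2.imread(n)[y0:y1,x0:x1].astype(float); a=np.clip(255*(a/110)**.6,0,255).astype(np.uint8)
    cv2.imwrite(out,cv2.resize(a,None,fx=f,fy=f,interpolation=cv2.INTER_CUBIC))
s=snap('scene','sc6');i=snap('side','s6')
enh('pics/sc6.png',170,240,180,250,9,'pics/sc6e.png')
enh('pics/s6.png',185,275,255,325,8,'pics/s6e.png')
```

```text
(no output)
```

View pics/sc6e.png

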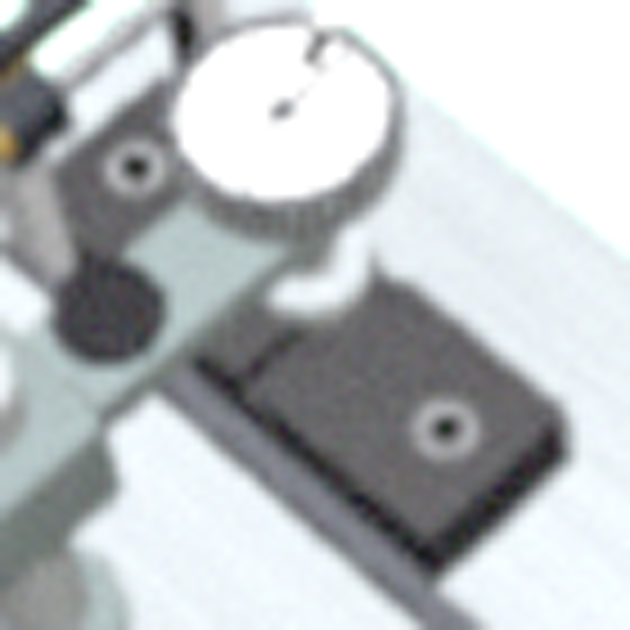

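View pics/s6e.png

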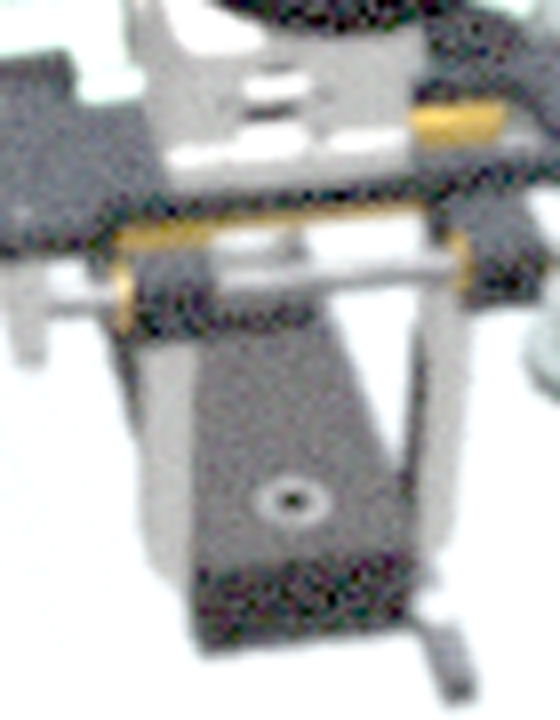

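Run:
```python
from stand import *
s=snap('scene')
f=lambda q:np.array(q)/9.+[180,170]
F=lambda q:np.array(q)/4.4+[135,155]
for n,q,z in [('h2',(134,165),.059),('h1',(446,428),.059),('grooveedge',(240,388),.059),('corner+x+y',(437,540),.059),('dial',(283,108),.1725),('pad',(108,308),.1515)]:
    print(n,onz(s,f(q),z))
for n,q in [('f+y',(478,410)),('f-y',(180,158))]: print(n,onz(s,F(q),.037))
for c in [(48,258),(318,42),(638,300),(368,562)]: print(onz(s,F(c),.025))
o=robot.get_obs();print(o['tool_pos'])
```

```text
h2 [ 0.5524 -0.1229  0.059 ]
h1 [0.5656 0.0133 0.059 ]
grooveedge [ 0.5922 -0.044   0.059 ]
corner+x+y [0.5957 0.0348 0.059 ]
dial [ 0.5605 -0.0392  0.1725]
pad [ 0.6291 -0.0452  0.1515]
f+y [0.6049 0.0911 0.037 ]
f-y [ 0.5828 -0.1726  0.037 ]
[ 0.6849 -0.1946  0.025 ]
[ 0.4521 -0.1703  0.025 ]
[0.4825 0.1196 0.025 ]
[0.7134 0.0967 0.025 ]
[ 0.5506 -0.1296  0.0619]
```

>>> send_rows:
  moves: "0.1 0 0 0 0; -0.1 0 0 0 0; -0.3 0 0 0 0; -0.5 0 0 0 0; -0.7 0 0 0 0; -0.9 0 0 0 0; -1 -0.002 0 0 0; -1 0 0 0 0; -1 0 0 0 0; -1 0 0 0 0"

```text
time: 12.43
tool_pos: [0.5519, -0.1299, 0.0614]
ee_rot: [-1.571, -0.0, -0.102]
wrist_force: [-0.2, 0.3, 1.0]
width: 0.0939
```

Run:
```python
from stand import *
o=robot.get_obs();print(o['tool_pos'],o['ee_rot'],o['wrist_force'])
s=snap('scene','sc7')
a=s['image'][155:290,135:290,::-1].astype(float);a=np.clip(255*(a/110)**.6,0,255).astype(np.uint8);cv2.imwrite('pics/sc7c.png',cv2.resize(a,None,fx=4.4,fy=4.4,interpolation=cv2.INTER_CUBIC))
```

```text
[ 0.5519 -0.1299  0.0614] [-1.5706 -0.0004 -0.1017] [-0.1655  0.3087  0.9634]
```

View pics/sc7c.png

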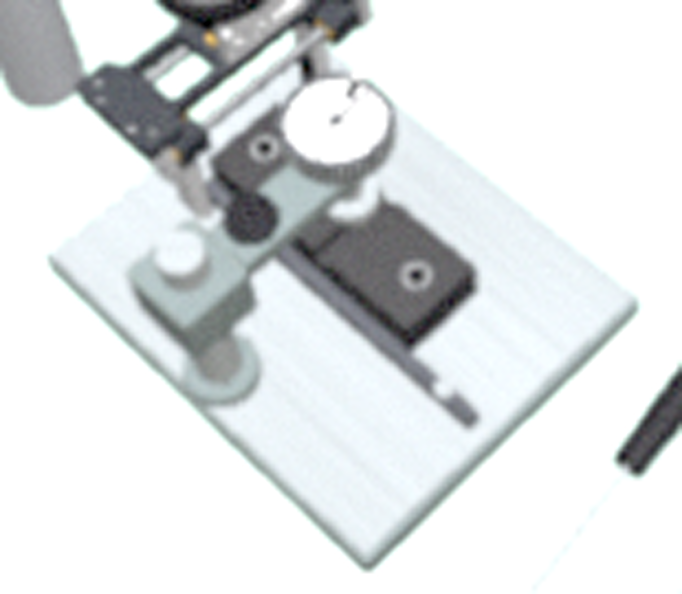

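```bash
python3 -c "
from h import *
plan([.55,-.13,.16],-0.1025,3)
plan([.47,-.03,.34],-0.1025,10)"
```

```text
dist 0.03284929471456389 per row
-1 -0.0006 -0.0328 -0.0001 0.02; -1 -0.0006 -0.0328 -0.0001 0.02; -1 -0.0006 -0.0328 -0.0001 0.02
dist 0.03070399140184432 per row
-1 -0.0092 -0.0279 0.0091 0.01; -1 -0.0092 -0.0279 0.0091 0.01; -1 -0.0092 -0.0279 0.0091 0.01; -1 -0.0092 -0.0279 0.0091 0.01; -1 -0.0092 -0.0279 0.0091 0.01; -1 -0.0092 -0.0279 0.0091 0.01; -1 -0.0092 -0.0279 0.0091 0.01; -1 -0.0092 -0.0279 0.0091 0.01; -1 -0.0092 -0.0279 0.0091 0.01; -1 -0.0092 -0.0279 0.0091 0.01
```

>>> send_rows:
  moves: "-1 -0.0005 -0.033 0 0; -1 -0.0005 -0.033 0 0; -1 -0.0005 -0.033 0 0; -1 -0.015 -0.030 0.015 0; -1 -0.015 -0.030 0.015 0; -1 -0.015 -0.030 0.015 0; -1 -0.015 -0.030 0.015 0; -1 -0.015 -0.030 0.015 0; -1 -0.015 -0.030 0.015 0; -1 0 0 0 0"

```text
time: 13.32
tool_pos: [0.4698, -0.0291, 0.3491]
ee_rot: [-1.571, -0.014, -0.098]
wrist_force: [0.3, -0.1, 2.0]
width: 0.0942
```

Run:
```python
from stand import *
for i in range(5): p=snap('wrist')
p=snap('wrist','w8')
o=robot.get_obs();print(o['tool_pos'],o['ee_rot'],o['time'])
```

```text
[ 0.4697 -0.0316  0.338 ] [-1.5704  0.0043 -0.1024] 13.6167
```

View pics/w8.png

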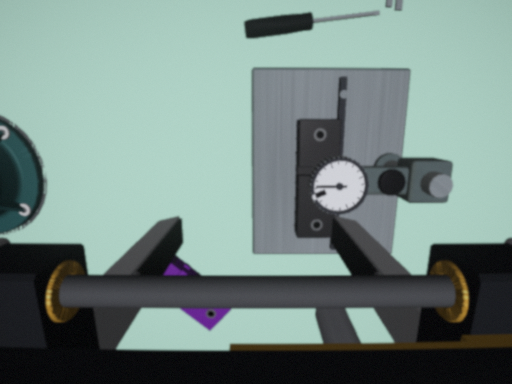

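Run:
```python
from stand import *
a=cv2.imread('pics/w8.png')[60:260,245:415].astype(float); a=np.clip(255*(a/150)**.7,0,255).astype(np.uint8)
cv2.imwrite('pics/w8c.png',cv2.resize(a,None,fx=4,fy=4,interpolation=cv2.INTER_CUBIC)[:600])
```

```text
(no output)
```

View pics/w8c.png

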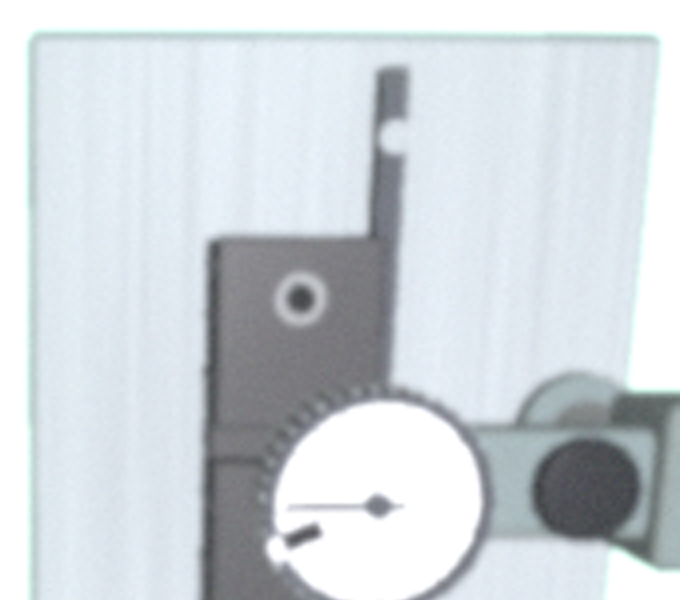

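Run:
```python
from stand import *
p=snap('wrist')
f=lambda q:np.array(q)/4.+[245,60]
c=[.588,-.0472,-.1025]
inv=lambda X:(np.array([[np.cos(c[2]),np.sin(c[2])],[-np.sin(c[2]),np.cos(c[2])]])@(np.array(X)[:2]-c[:2])*1000).round(1)
for n,q,z in [('stTL',(33,40),.0245),('stTR',(657,41),.0245),('fenTL',(378,68),.037),('fenTR',(408,68),.037),('TL',(219,239),.059),('TR',(388,239),.059),('h1',(301,298),.059),('gru',(235,427),.059),('grl',(235,461),.059),('dial',(378,506),.1725),('pad',(586,489),.1515)]:
    print(n,inv(onz(p,f(q),z)))
for n,q,z in [('h2',(316.3,224.5),.059),('BLs',(253,253),.0245),('BRs',(391,253.5),.0245)]: print(n,inv(onz(p,q,z)))
# overlay of nominal model in this stand frame
a=cv2.imread('pics/w8.png');a=np.clip(255*(a.astype(float)/150)**.7,0,255).astype(np.uint8)
a=cv2.resize(a,None,fx=4,fy=4,interpolation=cv2.INTER_CUBIC)
def poly(P,col):
    q=proj(p,SW(c,np.array(P)/1000.))*4+1.5
    cv2.polylines(a,[np.round(q).astype(int)],True,col,1,cv2.LINE_AA)
poly([(-60,75,59),(0,75,59),(0,-105,59),(-60,-105,59)],(0,0,255))
poly([(-60,6,59),(0,6,59),(0,-6,59),(-60,-6,59)],(0,0,255))
poly([(0,135,37),(10,135,37),(10,-135,37),(0,-135,37)],(255,0,0))
poly([(-130,150,25),(110,150,25),(110,-150,25),(-130,-150,25)],(0,200,0))
cv2.imwrite('pics/w8o.png',a[270:870,1000:1640])
```

```text
stTL [-126.   145.3]
stTR [106.1 146.3]
fenTL [ -0.9 134. ]
fenTR [ 10.  134.1]
TL [-59.8  73.1]
TR [ 0.3 73.3]
h1 [-29.7  52.6]
gru [-51.8   6.1]
grl [-51.4  -6.5]
dial [-28.9  -0.1]
pad [38.   0.8]
h2 [-29.4 -82.9]
BLs [-127.1 -145.5]
BRs [ 107.5 -146.6]
```

View pics/w8o.png

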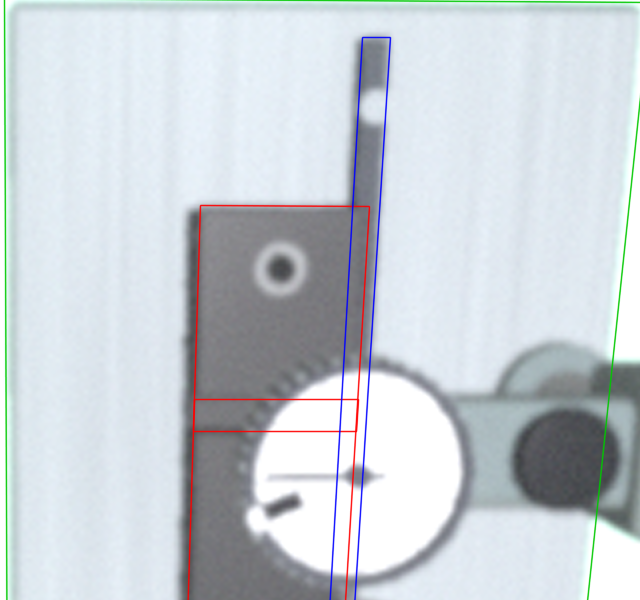

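```bash
python3 -c "
from h import *
plan([.5003,.0282,.16],0.2975,8,1)"
```

```text
dist 0.023799028501032236 per row
1 0.0030 0.0223 0.0078 -2.86; 1 0.0034 0.0223 0.0077 -2.86; 1 0.0038 0.0223 0.0075 -2.86; 1 0.0042 0.0223 0.0073 -2.86; 1 0.0045 0.0223 0.0071 -2.86; 1 0.0049 0.0223 0.0068 -2.86; 1 0.0052 0.0223 0.0066 -2.86; 1 0.0055 0.0223 0.0063 -2.86
```

>>> send_rows:
  moves: "1 0.003 0.022 0.008 -2.9; 1 0.0034 0.022 0.0077 -2.9; 1 0.0038 0.022 0.0075 -2.9; 1 0.0042 0.022 0.0073 -2.8; 1 0.0045 0.022 0.007 -2.8; 1 0.005 0.022 0.0068 -2.8; 1 0.0052 0.022 0.0066 -2.8; 1 0.0055 0.022 0.006 -2.8; 1 0 0 0 0; 1 0 0 0 0"

```text
time: 14.5
tool_pos: [0.4992, 0.0284, 0.1621]
ee_rot: [-1.569, 0.005, 0.294]
wrist_force: [-0.0, 0.7, 0.8]
width: 0.0306
```

```bash
python3 -c "
from h import *
o=robot.get_obs();print(o['tool_pos'],o['ee_rot'],o['width'])
plan([.5003,.0282,.054],0.2975,8,1)"
```

```text
[0.49919321 0.02840227 0.16213485] [-1.56902316  0.00538847  0.29357722] 0.030645374795816874
dist 0.013517587588021808 per row
1 0.0001 0.0135 -0.0001 -0.03; 1 0.0001 0.0135 -0.0001 -0.03; 1 0.0001 0.0135 -0.0001 -0.03; 1 0.0001 0.0135 -0.0001 -0.03; 1 0.0001 0.0135 -0.0001 -0.03; 1 0.0001 0.0135 -0.0001 -0.03; 1 0.0001 0.0135 -0.0001 -0.03; 1 0.0001 0.0135 -0.0001 -0.03
```

>>> send_rows:
  moves: "1 0 0.0135 0 0; 1 0 0.0135 0 0; 1 0 0.0135 0 0; 1 0 0.0135 0 0; 1 0 0.0135 0 0; 1 0 0.0135 0 0; 1 0 0.0135 0 0; 1 0 0.0125 0 0; 1 0 0 0 0; 1 0 0 0 0"

```text
time: 15.33
tool_pos: [0.5009, 0.028, 0.0584]
ee_rot: [-1.571, -0.001, 0.293]
wrist_force: [0.3, 0.8, -0.4]
width: 0.0004
```

```bash
python3 -c "
from h import *
o=robot.get_obs();print(o['tool_pos'],o['ee_rot'],o['width'],o['wrist_force'])
p=o['tool_pos']
plan([p[0]+.02*.9948,p[1]-.02*.1023,p[2]],None,10,1)
i=snap('side','s9')
a=i['image'][150:300,210:370,::-1];cv2.imwrite('pics/s9c.png',cv2.resize(a,None,fx=4.5,fy=4,interpolation=cv2.INTER_CUBIC))"
```

```text
[0.50091646 0.02797712 0.0583752 ] [-1.57108079e+00 -5.62504422e-04  2.93186028e-01] 0.00044799454754198577 [ 0.30714589  0.79305521 -0.38115424]
dist 0.0020000923278688937 per row
1 0.0018 -0.0000 -0.0008 0.00; 1 0.0018 -0.0000 -0.0008 0.00; 1 0.0018 -0.0000 -0.0008 0.00; 1 0.0018 -0.0000 -0.0008 0.00; 1 0.0018 -0.0000 -0.0008 0.00; 1 0.0018 -0.0000 -0.0008 0.00; 1 0.0018 -0.0000 -0.0008 0.00; 1 0.0018 -0.0000 -0.0008 0.00; 1 0.0018 -0.0000 -0.0008 0.00; 1 0.0018 -0.0000 -0.0008 0.00
```

View pics/s9c.png

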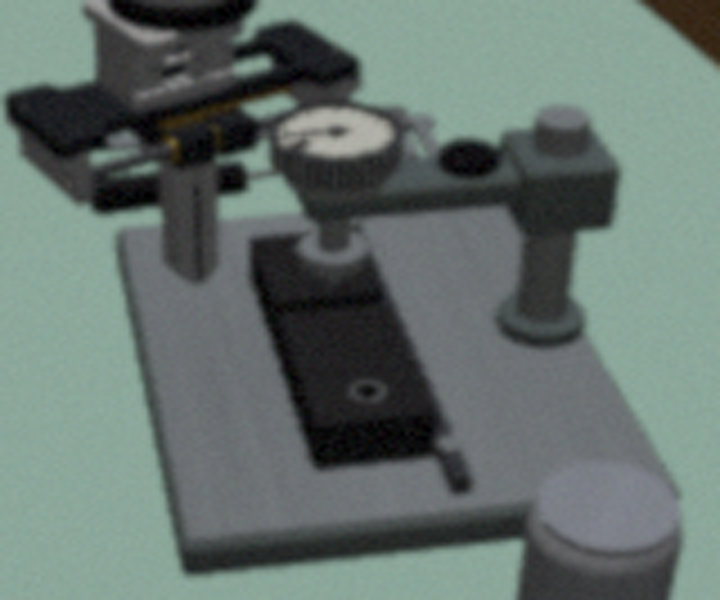

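>>> send_rows:
  moves: "1 0.0018 0 -0.0008 0; 1 0.0018 0 -0.0008 0; 1 0.0018 0 -0.0008 0; 1 0.0018 0 -0.0008 0; 1 0.0018 0 -0.0008 0; 1 0.0018 0 -0.0008 0; 1 0.0018 0 -0.0008 0; 1 0.0018 0 -0.0008 0; 1 0 0 0 0; 1 0 0 0 0"

```text
time: 16.22
tool_pos: [0.5161, 0.0266, 0.0573]
ee_rot: [-1.571, 0.0, 0.295]
wrist_force: [-0.3, -0.3, 0.7]
width: 0.0004
```

>>> send_rows:
  moves: "1 0.0009 0 -0.0004 0; 1 0.0009 0 -0.0004 0; 1 0.0009 0 -0.0004 0; 1 0.0009 0 -0.0004 0; 1 0 0 0 0; 1 0 0 0 0; 1 0 0 0 0; 1 0 0 0 0; 1 0 0 0 0; 1 0 0 0 0"

```text
time: 17.05
tool_pos: [0.52, 0.0261, 0.0575]
ee_rot: [-1.571, -0.0, 0.295]
wrist_force: [-0.5, 0.0, -0.1]
width: 0.0006
```

>>> send_rows:
  moves: "1 0.0009 0 -0.0004 0; 1 0.0009 0 -0.0004 0; 1 0.0009 0 -0.0004 0; 1 0 0 0 0; 1 0 0 0 0; 1 0 0 0 0; 1 0 0 0 0; 1 0 0 0 0; 1 0 0 0 0; 1 0 0 0 0"

```text
time: 17.88
tool_pos: [0.5215, 0.0261, 0.0573]
ee_rot: [-1.569, 0.003, 0.295]
wrist_force: [-5.4, 1.9, 3.6]
width: 0.0005
```

>>> send_rows:
  moves: "1 0.0009 0 -0.0004 0; 1 0.0009 0 -0.0004 0; 1 0 0 0 0; 1 0 0 0 0; 1 0 0 0 0; 1 0 0 0 0; 1 -0.004 0 0.0016 0; 1 -0.005 0 0.002 0; 1 -0.005 0 0.002 0; 1 -0.005 0 0.002 0"

```text
time: 18.72
tool_pos: [0.5044, 0.0272, 0.0575]
ee_rot: [-1.571, -0.001, 0.295]
wrist_force: [-0.3, 0.1, 0.6]
width: 0.0002
```

>>> send_rows:
  moves: "1 0 -0.034 0 0; 1 0 -0.034 0 0; 1 0 -0.034 0 0; 1 0 -0.034 0 0; 1 0 -0.034 0 0; 1 0 -0.034 0 0; 1 0 0 0 0; 1 0 0 0 0; 1 0 0 0 0; 1 0 0 0 0"

```text
time: 19.55
tool_pos: [0.5037, 0.0273, 0.2594]
ee_rot: [-1.57, 0.003, 0.295]
wrist_force: [0.4, -0.0, -1.2]
width: 0.0001
```

Run:
```python
from stand import *
plan([.6258,-.0505,.215],-.1025,7,1)
p=snap('wrist','w10');i=snap('side','s10')
o=robot.get_obs();print(o['tool_pos'],o['ee_rot'])
a=i['image'][150:300,210:370,::-1].astype(float); a=np.clip(255*(a/130)**.7,0,255).astype(np.uint8);cv2.imwrite('pics/s10c.png',cv2.resize(a,None,fx=4,fy=4,interpolation=cv2.INTER_CUBIC))
```

```text
dist 0.021635899395315246 per row
1 0.0135 0.0063 -0.0157 3.25; 1 0.0143 0.0063 -0.0149 3.25; 1 0.0152 0.0063 -0.0141 3.25; 1 0.0159 0.0063 -0.0132 3.25; 1 0.0167 0.0063 -0.0123 3.25; 1 0.0173 0.0063 -0.0113 3.25; 1 0.0179 0.0063 -0.0103 3.25
[0.5037 0.0273 0.2593] [-1.5694  0.0036  0.2947]
```

View pics/w10.png

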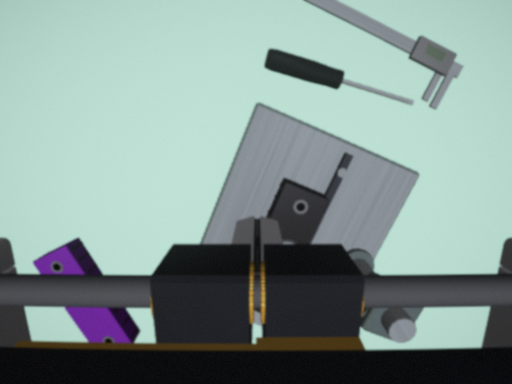

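View pics/s10c.png

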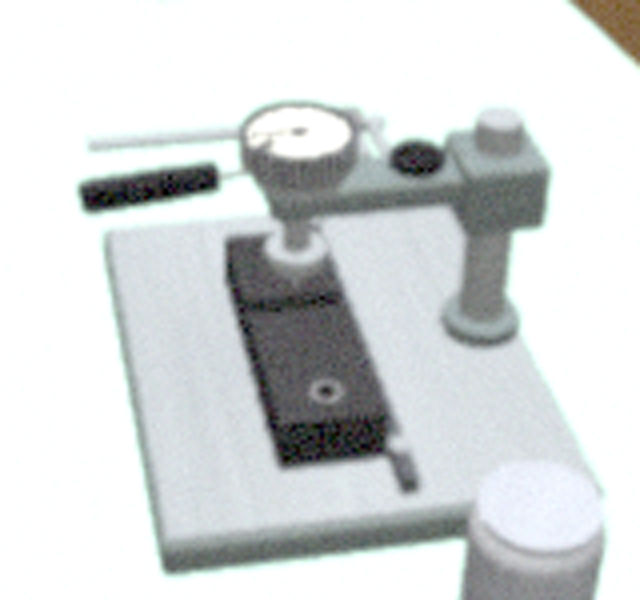

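>>> send_rows:
  moves: "1 0.0135 0.006 -0.0157 3.3; 1 0.0143 0.006 -0.0149 3.3; 1 0.0152 0.006 -0.0141 3.3; 1 0.016 0.006 -0.0132 3.3; 1 0.0167 0.006 -0.0123 3.2; 1 0.0173 0.006 -0.0113 3.2; 1 0.0179 0.006 -0.0103 3.2; 1 0 0 0 0; 1 0 0 0 0; 1 0 0 0 0"

```text
time: 20.48
tool_pos: [0.6258, -0.0503, 0.2187]
ee_rot: [-1.57, 0.002, -0.102]
wrist_force: [1.6, -0.2, 0.3]
width: 0.0005
```

Run:
```python
from stand import *
for k in range(2): i=snap('side','s11')
p=snap('wrist','w11')
o=robot.get_obs();print(o['tool_pos'],o['ee_rot'])
# where would tip point project, pad
T=o['tool_pos'];print(proj(i,[[T[0],T[1],T[2]-.019],[T[0],T[1],.1515]]))
a=i['image'][120:270,240:400,::-1];cv2.imwrite('pics/s11c.png',cv2.resize(a,None,fx=4,fy=4,interpolation=cv2.INTER_CUBIC))
```

```text
[ 0.6261 -0.0501  0.2203] [-1.5706 -0.001  -0.102 ]
[[315.0273 168.851 ]
 [313.6871 188.503 ]]
```

View pics/s11c.png

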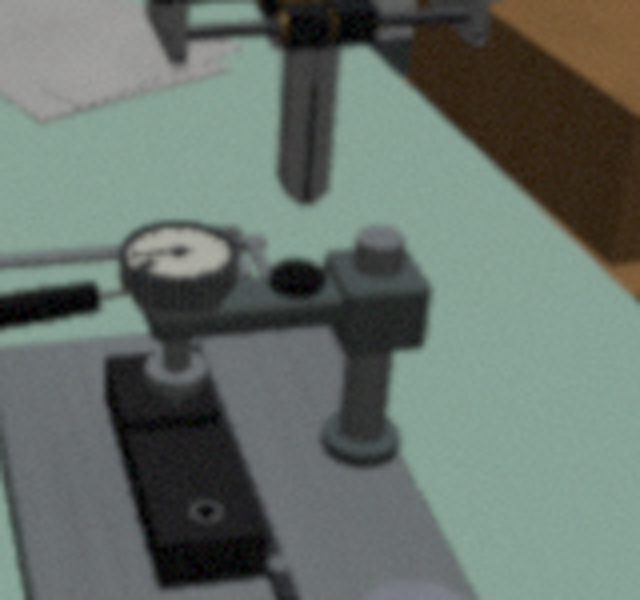

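View pics/w11.png

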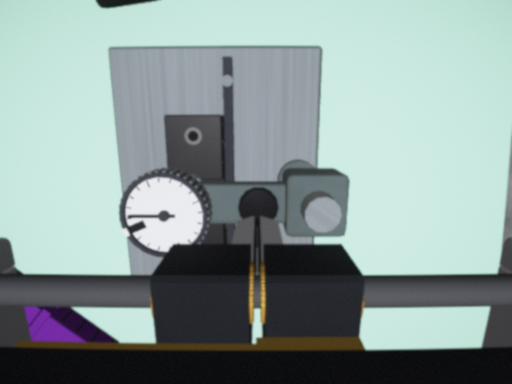

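>>> send_rows:
  moves: "1 0 0.008 0 0; 1 0 0.008 0 0; 1 0 0.008 0 0; 1 0 0.008 0 0; 1 0 0.006 0 0; 1 0 0.004 0 0; 1 0 0.002 0 0; 1 0 0.002 0 0; 1 0 0 0 0; 1 0 0 0 0"

```text
time: 21.47
tool_pos: [0.6269, -0.0508, 0.1738]
ee_rot: [-1.571, -0.001, -0.103]
wrist_force: [-0.5, 0.1, -0.5]
width: 0.0005
```

>>> send_rows:
  moves: "1 0 0.002 0 0; 1 0 0.002 0 0; 1 0 0.002 0 0; 1 0 0.002 0 0; 1 0 0.002 0 0; 1 0 0.002 0 0; 1 0 0 0 0; 1 0 0 0 0; 1 0 0 0 0; 1 0 0 0 0"

```text
time: 22.3
tool_pos: [0.6267, -0.0508, 0.1612]
ee_rot: [-1.571, 0.0, -0.103]
wrist_force: [2.9, -1.4, 3.1]
width: 0.0001
```

>>> send_rows:
  moves: "1 0 0.0015 0 0; 1 0 0.0015 0 0; 1 0 0.0015 0 0; 1 0 0.0015 0 0; 1 0 0.0015 0 0; 1 0 0.0015 0 0; 1 0 0.0015 0 0; 1 0 0.0015 0 0; 1 0 0 0 0; 1 0 0 0 0"

```text
time: 23.13
tool_pos: [0.6266, -0.0508, 0.1495]
ee_rot: [-1.571, -0.0, -0.103]
wrist_force: [1.5, -0.6, 4.8]
width: 0.0005
```

Run:
```python
from stand import *
i=snap('side','s12');o=robot.get_obs();print(o['tool_pos'],o['wrist_force'])
a=i['image'][140:290,220:380,::-1].astype(float); a=np.clip(255*(a/130)**.7,0,255).astype(np.uint8);cv2.imwrite('pics/s12c.png',cv2.resize(a,None,fx=4,fy=4,interpolation=cv2.INTER_CUBIC))
```

```text
[ 0.6266 -0.0508  0.1495] [ 0.9662 -0.806   3.6046]
```

View pics/s12c.png

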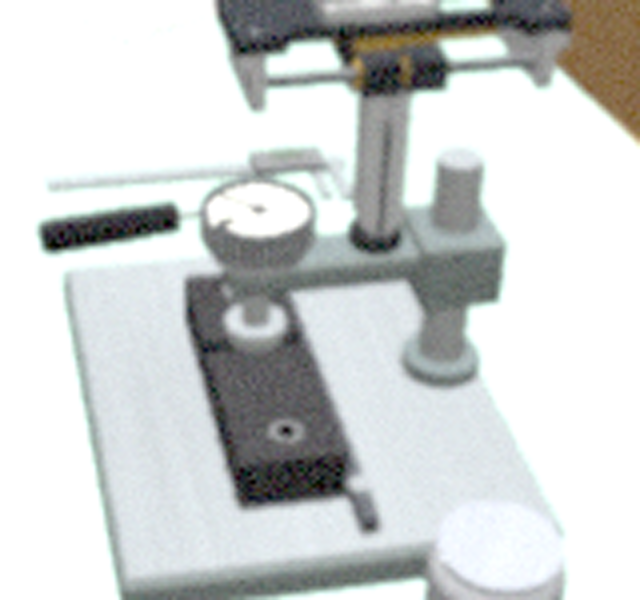

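>>> send_rows:
  moves: "1 0 0.001 0 0; 1 0 0.001 0 0; 1 0 0.001 0 0; 1 0 0.001 0 0; 1 0 0.001 0 0; 1 0 0 0 0; 1 0 0 0 0; 1 0 0 0 0; 1 0 0 0 0; 1 0 0 0 0"

```text
time: 24.02
tool_pos: [0.6267, -0.0508, 0.145]
ee_rot: [-1.571, -0.001, -0.103]
wrist_force: [-0.3, -0.6, 6.3]
width: 0.0006
```

>>> send_rows:
  moves: "1 0 0.001 0 0; 1 0 0.001 0 0; 1 0 0 0 0; 1 0 0 0 0; 1 0 0 0 0; 1 0 0 0 0; 1 0 0 0 0; 1 0 0 0 0; 1 0 0 0 0; 1 0 0 0 0"

```text
time: 24.85
tool_pos: [0.6267, -0.0508, 0.1442]
ee_rot: [-1.571, -0.001, -0.103]
wrist_force: [-1.1, 0.6, 9.6]
width: 0.0006
```

>>> send_rows:
  moves: "1 0 0.001 0 0; 1 0 0 0 0; 1 0 0 0 0; 1 0 0 0 0; 1 0 0 0 0; 1 0 0.001 0 0; 1 0 0 0 0; 1 0 0 0 0; 1 0 0 0 0; 1 0 0 0 0"

```text
time: 25.68
tool_pos: [0.6267, -0.0508, 0.1442]
ee_rot: [-1.571, -0.002, -0.103]
wrist_force: [-4.3, 0.7, 15.8]
width: 0.0004
```

>>> send_rows:
  moves: "1 0 -0.004 0 0; 1 0 -0.004 0 0; 1 0 -0.01 0 0; 1 0 -0.02 0 0; 1 0 -0.03 0 0; 1 0 -0.03 0 0; 0 0 -0.01 0 0; -1 -0.02 0 0 0; -1 -0.02 0 0 0; -1 -0.02 0 0 0"

```text
time: 26.52
tool_pos: [0.5659, -0.0444, 0.247]
ee_rot: [-1.57, 0.003, -0.103]
wrist_force: [0.2, -1.1, -0.6]
width: 0.0235
```

Run:
```python
from stand import *
o=robot.get_obs();print(o['tool_pos'],o['ee_rot'],o['width'],o['wrist_force'],o['joint_positions'])
for k in range(4):p=snap('wrist','w13')
i=snap('side','s13')
a=i['image'][140:290,220:380,::-1].astype(float); a=np.clip(255*(a/130)**.7,0,255).astype(np.uint8);cv2.imwrite('pics/s13c.png',cv2.resize(a,None,fx=4,fy=4,interpolation=cv2.INTER_CUBIC))
for k in ['dial_centre','zero_mark','needle_tip']:
    d=imaging.landmark_of(p,k);print(k,[(np.round(x['centre'],1),round(x['conf'],2)) for x in d][:3])
```

```text
[ 0.5659 -0.0444  0.247 ] [-1.5705  0.0026 -0.1033] 0.023492228366277262 [ 0.2309 -1.1228 -0.609 ] [-0.1783  0.1255  1.2846  0.0001  1.7341 -0.075 ]
dial_centre [(array([249.9, 196.5]), 0.58)]
zero_mark [(array([221.2, 208.7]), 0.92), (array([279.9, 342.2]), 0.37)]
needle_tip [(array([265.7, 178.2]), 0.56), (array([281.4, 346.2]), 0.46), (array([274.4, 172.4]), 0.16)]
```

View pics/w13.png

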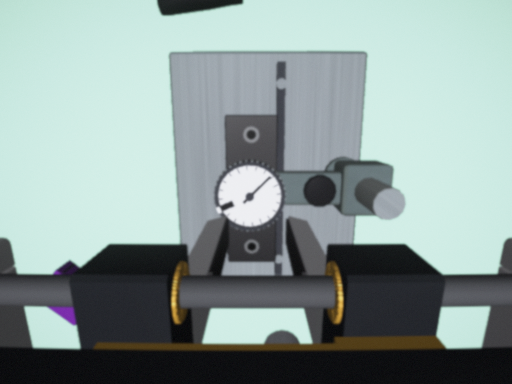

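View pics/s13c.png

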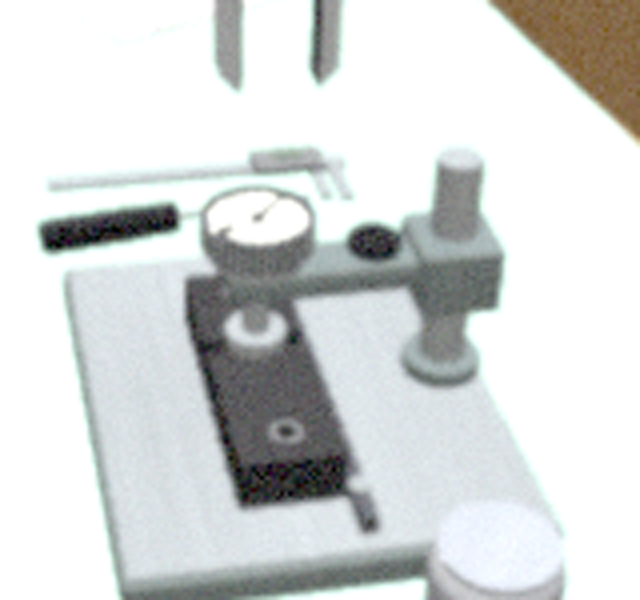

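```bash
cat > dial.py <<'E'
from stand import *
c=[.588,-.0472,-.1025]
inv=lambda X:(np.array([[np.cos(c[2]),np.sin(c[2])],[-np.sin(c[2]),np.cos(c[2])]])@(np.array(X)[:2]-np.array(c[:2]))*1000)
def rect(p,cen=(-29,0),z=.146,half=36,s=8):
    # orthorectify dial plane: right=stand +x, up=+y
    n=int(2*half*s);g=np.arange(n)/s-half
    XX,YY=np.meshgrid(g+cen[0],-g+cen[1])
    P=SW(c,np.c_[XX.ravel()/1000,YY.ravel()/1000,np.full(XX.size,z)])
    q=proj(p,P).astype(np.float32).reshape(n,n,2)
    return cv2.remap(np.ascontiguousarray(p['image'][:,:,::-1]),q[...,0],q[...,1],cv2.INTER_CUBIC)
E
python3 - <<'E'
from dial import *
p=snap('wrist');cv2.imwrite('pics/d13.png',rect(p))
o=robot.get_obs();print(o['tool_pos'],o['width'])
E
```

```text
[ 0.5675 -0.0447  0.2479] 0.05958485984666575
```

View pics/d13.png

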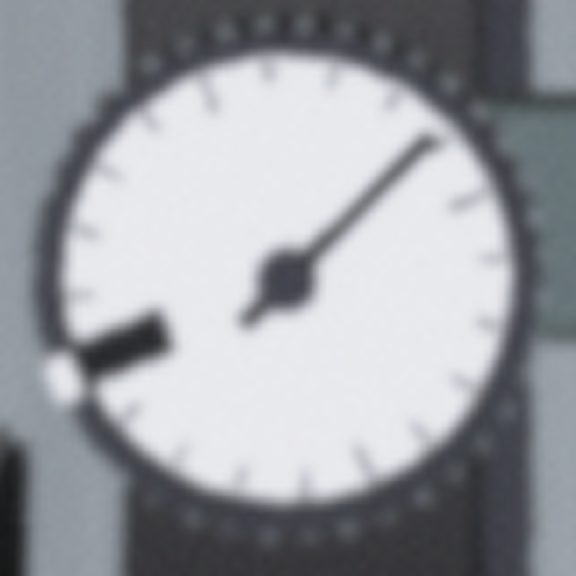

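Run:
```python
from dial import *
a=cv2.imread('pics/d13.png',0).astype(float)
n=a.shape[0];yy,xx=np.mgrid[:n,:n]
for it,(cx,cy) in enumerate([(287,279)]):
    r=np.hypot(xx-cx,yy-cy)/8; th=np.degrees(np.arctan2(-(yy-cy),xx-cx))%360
    def ang(m,t0):
        w=np.clip(150-a,0,None)*m; d=(th-t0+180)%360-180; return t0+(w*d).sum()/w.sum()
    print('needle',ang((r>8)&(r<23)&(abs((th-44+180)%360-180)<12),44),'zero',ang((r>14)&(r<24)&(abs((th-202+180)%360-180)<18),202))
plan([.5588,-.0437,.19],.944,10,-1)
```

```text
needle 44.78344838044404 zero 202.6938972972969
dist 0.005852710928045912 per row
-1 -0.0009 0.0058 0.0000 -6.00; -1 -0.0009 0.0058 0.0001 -6.00; -1 -0.0009 0.0058 0.0002 -6.00; -1 -0.0008 0.0058 0.0003 -6.00; -1 -0.0008 0.0058 0.0004 -6.00; -1 -0.0008 0.0058 0.0004 -6.00; -1 -0.0007 0.0058 0.0005 -6.00; -1 -0.0006 0.0058 0.0006 -6.00; -1 -0.0006 0.0058 0.0007 -6.00; -1 -0.0005 0.0058 0.0007 -6.00
```

>>> send_rows:
  moves: "-1 -0.0009 0.0055 0 -6; -1 -0.0009 0.0055 0.0001 -6; -1 -0.0009 0.0055 0.0002 -6; -1 -0.0008 0.0055 0.0003 -6; -1 -0.0008 0.0055 0.0004 -6; -1 -0.0008 0.0055 0.0004 -6; -1 -0.0007 0.0055 0.0005 -6; -1 -0.0006 0.0055 0.0006 -6; -1 -0.0006 0.0055 0.0007 -6; -1 -0.0005 0.0055 0.0007 -6"

```text
time: 27.8
tool_pos: [0.5585, -0.0436, 0.1929]
ee_rot: [-1.57, 0.0, 0.949]
wrist_force: [-0.2, -0.5, -0.7]
width: 0.094
```

Run:
```python
from dial import *
for k in range(4): p=snap('wrist','w14')
o=robot.get_obs();print(o['tool_pos'],o['ee_rot'],o['width'],o['joint_positions'])
cv2.imwrite('pics/d14.png',rect(p))
plan([.5588,-.0437,.149],.944,5,-1)
```

```text
[ 0.5584 -0.0436  0.1933] [-1.5704  0.0001  0.9413] 0.09370323102749924 [-0.1792  0.1179  1.3988  0.0001  1.6252 -1.1205]
dist 0.008860699567333187 per row
-1 0.0000 0.0089 -0.0001 -0.03; -1 0.0000 0.0089 -0.0001 -0.03; -1 0.0000 0.0089 -0.0001 -0.03; -1 0.0000 0.0089 -0.0001 -0.03; -1 0.0000 0.0089 -0.0001 -0.03
```

View pics/w14.png

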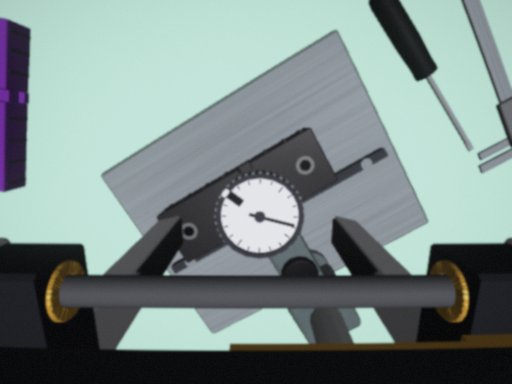

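View pics/d14.png

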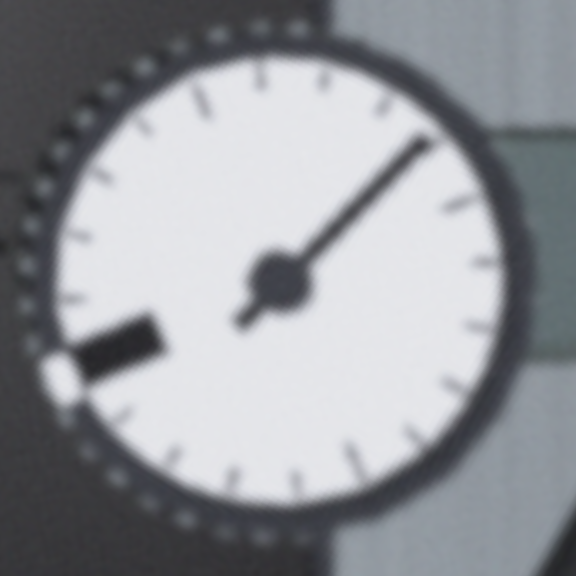

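>>> send_rows:
  moves: "-1 0 0.009 0 0; -1 0 0.009 0 0; -1 0 0.009 0 0; -1 0 0.009 0 0; -1 0 0.008 0 0; -1 0 0 0 0; -1 0 0 0 0; -1 0 0 0 0; -1 0 0 0 0; -1 0 0 0 0"

```text
time: 28.83
tool_pos: [0.5585, -0.0436, 0.1502]
ee_rot: [-1.572, -0.001, 0.944]
wrist_force: [0.5, 0.6, -0.6]
width: 0.0943
```

>>> send_rows:
  moves: "-0.8 0 0 0 0; -0.6 0 0 0 0; -0.5 0 0 0 0; -0.4 0 0 0 0; -0.3 0 0 0 0; -0.2 0 0 0 0; 0 0 0 0 0; 0.2 0 0 0 0; 0.2 0 0 0 0; 0.2 0 0 0 0"

```text
time: 29.67
tool_pos: [0.5591, -0.0422, 0.1496]
ee_rot: [-1.571, -0.004, 0.945]
wrist_force: [2.7, 4.6, -1.1]
width: 0.0635
```

Run:
```python
from dial import *
p=snap('wrist','w15')
o=robot.get_obs();print(o['tool_pos'],o['ee_rot'],o['width'],o['wrist_force'],o['wrist_torque'])
```

```text
[ 0.5591 -0.0422  0.1496] [-1.5713 -0.0036  0.9447] 0.06351227892884441 [ 2.7686  4.2831 -0.7406] [ 0.6109 -0.5406 -0.0728]
```

View pics/w15.png

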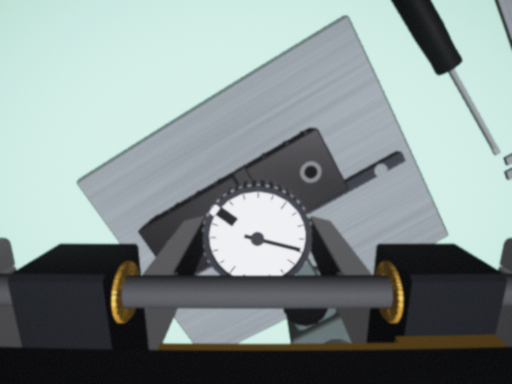

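>>> send_rows:
  moves: "0.2 0.0015 0 0 0; 0.2 0 0 0 2; 0.2 0 0 0 4; 0.2 0 0 0 4; 0.2 0 0 0 4; 0.2 0 0 0 4; 0.2 0 0 0 4; 0.2 0 0 0 4; 0.2 0 0 0 2; 0.2 0 0 0 0"

```text
time: 30.55
tool_pos: [0.5592, -0.0421, 0.1496]
ee_rot: [-1.571, -0.001, 0.455]
wrist_force: [0.6, 1.6, -0.3]
width: 0.0633
```

Run:
```python
from dial import *
p=snap('wrist','w16')
o=robot.get_obs();print(o['tool_pos'],o['ee_rot'],o['width'],o['wrist_force'],o['wrist_torque'])
cv2.imwrite('pics/d16.png',rect(p))
```

```text
[ 0.5592 -0.0421  0.1496] [-1.5706 -0.0008  0.4561] 0.06338278066777114 [ 1.7031  1.7659 -0.472 ] [ 0.2522 -0.2713 -0.0436]
```

View pics/d16.png

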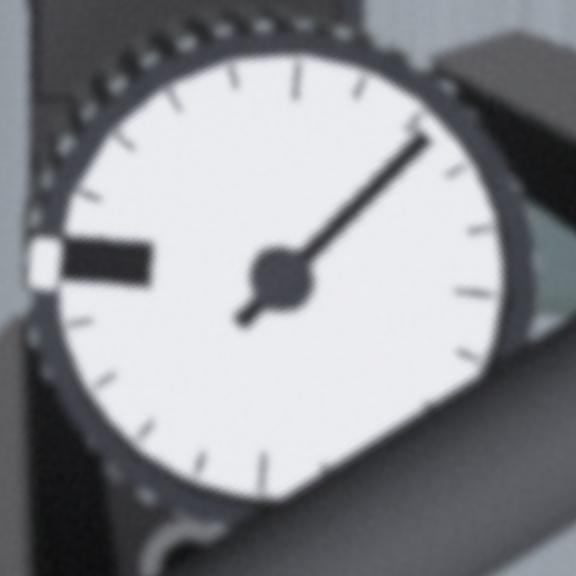

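>>> send_rows:
  moves: "0.2 0 0 0 2; 0.2 0 0 0 4; 0.2 0 0 0 4; 0.2 0 0 0 4; 0.2 0 0 0 4; 0.2 0 0 0 4; 0.2 0 0 0 4; 0.2 0 0 0 4; 0.2 0 0 0 4; 0.2 0 0 0 4"

```text
time: 31.43
tool_pos: [0.5593, -0.0421, 0.1496]
ee_rot: [-1.57, -0.001, -0.21]
wrist_force: [3.1, 1.6, 0.3]
width: 0.0635
```

>>> send_rows:
  moves: "0.2 0 0 0 4; 0.2 0 0 0 4; 0.2 0 0 0 4; 0.2 0 0 0 4; 0.2 0 0 0 4; 0.2 0 0 0 4; 0.2 0 0 0 4; 0.2 0 0 0 4; 0.2 0 0 0 4; 0.2 0 0 0 4"

```text
time: 32.27
tool_pos: [0.5594, -0.0421, 0.1496]
ee_rot: [-1.57, -0.0, -0.908]
wrist_force: [1.6, 1.4, -1.2]
width: 0.0636
```

>>> send_rows:
  moves: "0.2 0 0 0 4; 0.2 0 0 0 4; 0.2 0 0 0 4; 0.2 0 0 0 4; 0.2 0 0 0 4; 0.2 0 0 0 4; 0.2 0 0 0 4; 0.2 0 0 0 4; 0.2 0 0 0 4; 0.2 0 0 0 2"

```text
time: 33.1
tool_pos: [0.5594, -0.0422, 0.1496]
ee_rot: [-1.57, 0.0, -1.571]
wrist_force: [2.9, 2.0, -1.1]
width: 0.0632
```

Run:
```python
from dial import *
for k in range(4): p=snap('wrist','w17')
o=robot.get_obs();print(o['tool_pos'],o['ee_rot'],o['width'],o['wrist_force'],o['wrist_torque'],o['time'])
cv2.imwrite('pics/d17.png',rect(p))
```

```text
[ 0.5594 -0.0422  0.1495] [-1.5698  0.0003 -1.5678] 0.06311468288047631 [ 3.1796  2.3563 -0.0815] [ 0.3557 -0.4005 -0.0172] 33.3
```

View pics/d17.png

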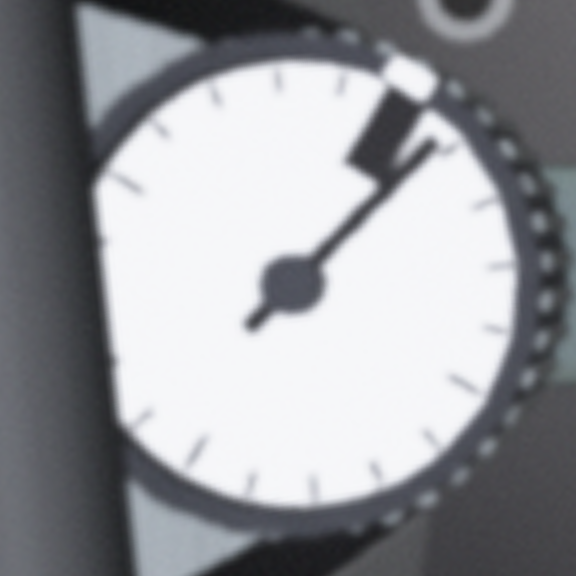

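>>> send_rows:
  moves: "0.2 0 0 0 2; 0.2 0 0 0 3; 0.2 0 0 0 3; 0.2 0 0 0 3; 0.2 0 0 0 2; 0.2 0 0 0 0; 0.2 0 0 0 0; 0.2 0 0 0 0; 0.2 0 0 0 0; 0.2 0 0 0 0"

```text
time: 34.13
tool_pos: [0.5593, -0.0422, 0.1496]
ee_rot: [-1.57, 0.0, -1.795]
wrist_force: [4.8, 2.5, -1.1]
width: 0.0634
```

Run:
```python
from dial import *
for k in range(2): p=snap('wrist','w18')
o=robot.get_obs();print(o['tool_pos'],o['ee_rot'],o['width'],o['wrist_force'],o['wrist_torque'],o['time'])
cv2.imwrite('pics/d18.png',rect(p))
```

```text
[ 0.5593 -0.0422  0.1496] [-1.5699  0.0005 -1.7957] 0.06328857339331888 [ 5.1089  2.1754 -1.5788] [ 0.4081 -0.6923  0.0942] 34.2333
```

View pics/d18.png

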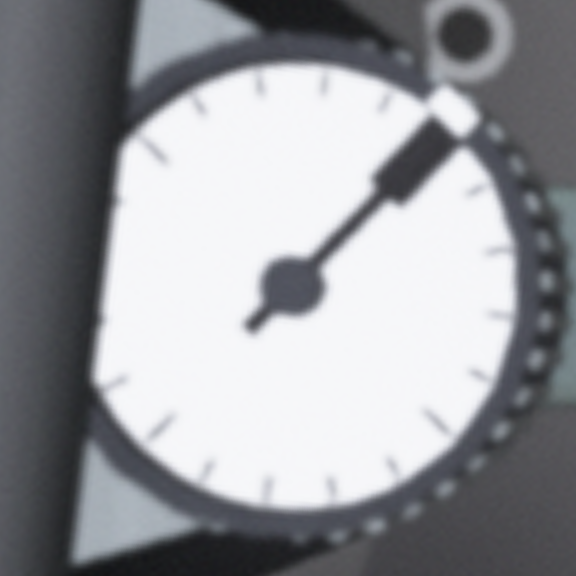

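>>> send_rows:
  moves: "0.2 0 0 0 1; 0.2 0 0 0 0; 0.2 0 0 0 0; 0.2 0 0 0 0; 0.2 0 0 0 0; 0.2 0 0 0 0; 0.2 0 0 0 0; 0.2 0 0 0 0; 0.2 0 0 0 0; 0.2 0 0 0 0"

```text
time: 35.07
tool_pos: [0.5593, -0.0422, 0.1496]
ee_rot: [-1.57, 0.001, -1.814]
wrist_force: [5.4, 2.4, -0.8]
width: 0.0638
```

Run:
```python
from dial import *
p=snap('wrist','w19')
o=robot.get_obs();print(o['tool_pos'],o['ee_rot'],o['wrist_torque'],o['time'])
cv2.imwrite('pics/d19.png',cv2.resize(rect(p,(-29+12,0+12),.146,16,16),None,fx=1.1,fy=1.1))
```

```text
[ 0.5593 -0.0422  0.1495] [-1.57    0.0005 -1.8142] [ 0.4943 -0.7057 -0.0791] 35.1167
```

View pics/d19.png

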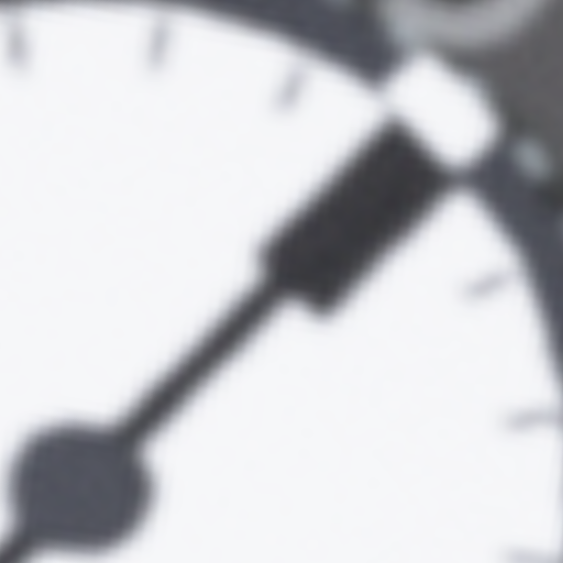

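>>> send_rows:
  moves: "0.2 -0.0007 0 0.0008 0; 0.2 0 0 0 0; 0.2 0 0 0 0; 0 0 0 0 0; -0.2 0 0 0 0; -0.4 0 0 0 0; -0.6 0 0 0 0; -0.8 0 0 0 0; -1 0 0 0 0; -1 0 0 0 0"

```text
time: 35.95
tool_pos: [0.5597, -0.0419, 0.1492]
ee_rot: [-1.571, -0.0, -1.814]
wrist_force: [0.4, 0.6, 0.3]
width: 0.0894
```

>>> send_rows:
  moves: "-1 0 0 0 0; -1 0 0 0 0; -1 0 -0.01 0 0; -1 0 -0.015 0 0; -1 0 -0.02 0 0; -1 0 -0.02 0 0; -1 0 -0.02 0 0; -1 0 -0.015 0 0; -1 0 0 0 0; -1 0 0 0 0"

```text
time: 36.78
tool_pos: [0.5605, -0.042, 0.251]
ee_rot: [-1.568, 0.0, -1.814]
wrist_force: [0.2, 0.4, -0.9]
width: 0.0942
```

Run:
```python
from dial import *
for k in range(3): p=snap('wrist','w20')
o=robot.get_obs();print(o['tool_pos'],o['ee_rot'],o['width'],o['time'])
cv2.imwrite('pics/d20.png',rect(p))
```

```text
[ 0.5593 -0.0417  0.2479] [-1.5736 -0.0001 -1.8137] 0.09384718438775226 36.9333
```

View pics/d20.png

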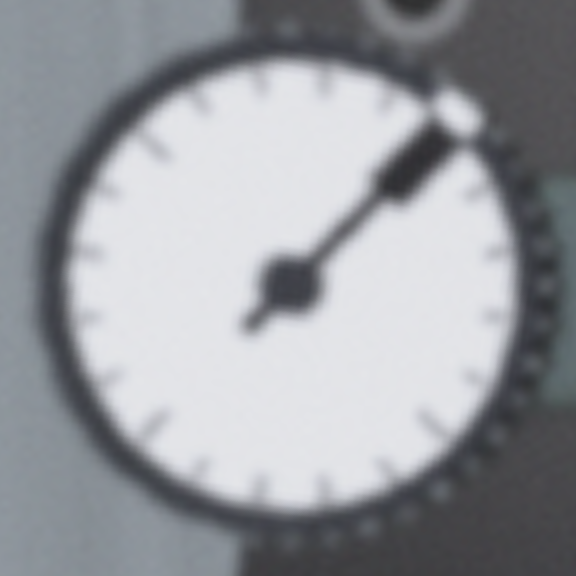

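View pics/w20.png

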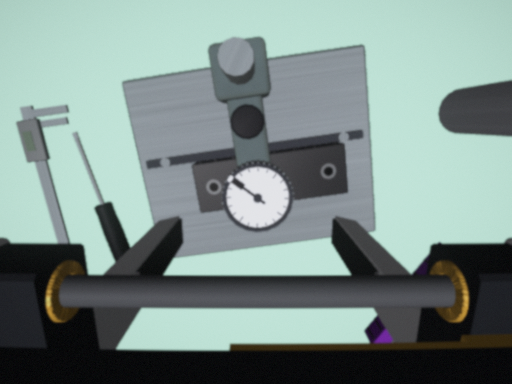

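```bash
cat > meas.py <<'E'
from dial import *
def meas(img,guess=45,verbose=True):
    a=cv2.cvtColor(img,cv2.COLOR_BGR2GRAY).astype(float);n=a.shape[0];yy,xx=np.mgrid[:n,:n]
    # white face -> centre by ellipse fit of largest bright contour hull
    m=(a>175).astype(np.uint8);cs,_=cv2.findContours(m,cv2.RETR_EXTERNAL,cv2.CHAIN_APPROX_NONE)
    k=cv2.convexHull(max(cs,key=cv2.contourArea));e=cv2.fitEllipse(k);cx,cy=e[0]
    r=np.hypot(xx-cx,yy-cy)/8;th=np.degrees(np.arctan2(cy-yy,xx-cx))%360
    # phase of ticks: ring profile, 18 deg harmonic, excluding zero/needle
    ring=(r>23.3)&(r<26.3)&(abs((th-guess+180)%360-180)>14)
    w=np.clip(200-a,0,None)*ring; z=(w*np.exp(1j*np.radians(th*20))).sum()
    ph=np.degrees(np.angle(z))/20%18
    zero=ph+18*round((guess-ph)/18)
    # needle: PCA of dark pixels r<15 about guess line
    d=np.radians(guess);u=(xx-cx)*np.cos(d)-(yy-cy)*np.sin(d);v=(xx-cx)*np.sin(d)+(yy-cy)*np.cos(d)
    msk=((u>38)&(u<95)|(u<-35)&(u>-62))&(abs(v)<25)
    W=np.clip(150-a,0,None)*msk
    A=np.polyfit(u[msk],v[msk],1,w=np.sqrt(W[msk])); needle=guess-np.degrees(np.arctan(A[0]))
    if verbose: print('face centre',cx,cy,e[1],'zero',zero,'|z|',abs(z)/w.sum(),'needle',needle)
    return zero,needle
E
python3 - <<'E'
from meas import *
meas(cv2.imread('pics/d20.png')); meas(cv2.imread('pics/d13.png'))
p=snap('wrist');meas(rect(p));meas(rect(p,z=.144))
E
```

```text
face centre 291.9873962402344 285.2875061035156 (440.12060546875, 442.72314453125) zero 45.03363979245113 |z| 0.9621416687530707 needle 45.11238460355217
face centre 286.4313049316406 277.9859924316406 (442.3694152832031, 444.6421813964844) zero 41.037140433565796 |z| 0.45203211559486767 needle 45.18977509965071
face centre 297.81536865234375 279.57550048828125 (435.5063171386719, 464.7347106933594) zero 45.267997277913786 |z| 0.7799378158360178 needle 45.025582955601536
face centre 294.1285705566406 277.7814025878906 (439.4638671875, 469.96209716796875) zero 45.34755572352714 |z| 0.7663297910418391 needle 45.013045975408765
```

>>> send_rows:
  moves: "-1 0 -0.03 0 0; -1 0 -0.03 0 0; -1 0 -0.03 0 0; -1 0 0 0 0; -1 0 0 0 0; -1 0 0 0 0; -1 0 0 0 0; -1 0 0 0 0; -1 0 0 0 0; -1 0 0 0 0"

```text
time: 37.82
tool_pos: [0.5597, -0.0418, 0.3383]
ee_rot: [-1.573, -0.0, -1.814]
wrist_force: [0.0, 0.6, -0.5]
width: 0.0941
```

Run:
```python
from meas import *
p=snap('wrist','w21');i=snap('side','s21');s=snap('scene','sc21')
meas(rect(p))
a=np.clip(255*(i['image'][140:290,220:380,::-1].astype(float)/130)**.7,0,255).astype(np.uint8)
b=np.clip(255*(s['image'][155:305,135:295,::-1].astype(float)/130)**.7,0,255).astype(np.uint8)
cv2.imwrite('pics/f21.png',cv2.resize(np.hstack([a,b]),None,fx=2.5,fy=2.5,interpolation=cv2.INTER_CUBIC))
aa=p['image'][:,:,::-1].astype(float);cv2.imwrite('pics/w21e.png',cv2.resize(np.clip(255*(aa/150)**.7,0,255).astype(np.uint8)[40:240,110:390],None,fx=2.8,fy=2.8,interpolation=cv2.INTER_CUBIC))
# tools moved?
a0=cv2.imread('pics/scene0.png',0).astype(int);a1=cv2.imread('pics/sc21.png',0).astype(int)
print(abs(a0-a1)[225:330,245:330].mean(), abs(a0-a1)[130:180,120:155].mean(),abs(a0-a1)[115:145,190:255].mean())
```

```text
face centre 290.78533935546875 284.3389892578125 (436.3905029296875, 438.97198486328125) zero 45.01295473463338 |z| 0.850531237165895 needle 45.40939493488465
11.329971988795519 9.069142857142857 30.616923076923076
```

View pics/f21.png

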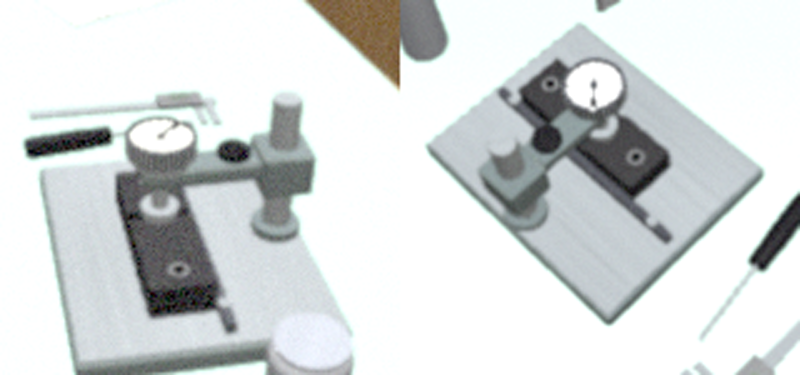

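View pics/w21e.png

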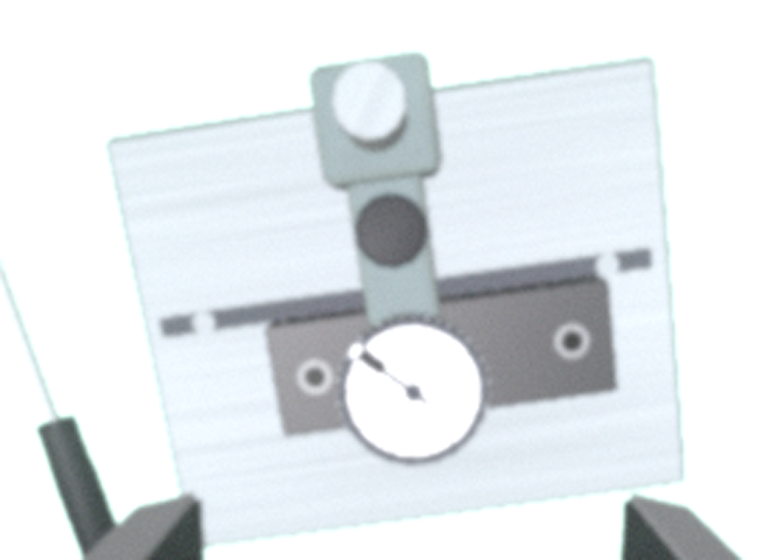

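Run:
```python
from dial import *
p=snap('wrist','w22')
a=cv2.imread('pics/w22.png');a=np.clip(255*(a.astype(float)/150)**.7,0,255).astype(np.uint8)
S=5
a=cv2.resize(a,None,fx=S,fy=S,interpolation=cv2.INTER_CUBIC)
def poly(P,col):
    q=proj(p,SW(c,np.array(P)/1000.))*S+2
    cv2.polylines(a,[np.round(q).astype(int)],True,col,1,cv2.LINE_AA)
poly([(-60,75,59),(0,75,59),(0,-105,59),(-60,-105,59)],(0,0,255))
poly([(0,135,37),(10,135,37),(10,-135,37),(0,-135,37)],(255,0,0))
poly([(-127,147,25),(107,147,25),(107,-147,25),(-127,-147,25)],(0,200,0))
cv2.imwrite('pics/w22a.png',a[100*S:210*S,140*S:300*S])
cv2.imwrite('pics/w22b.png',a[100*S:210*S,230*S:370*S])
```

```text
(no output)
```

View pics/w22a.png

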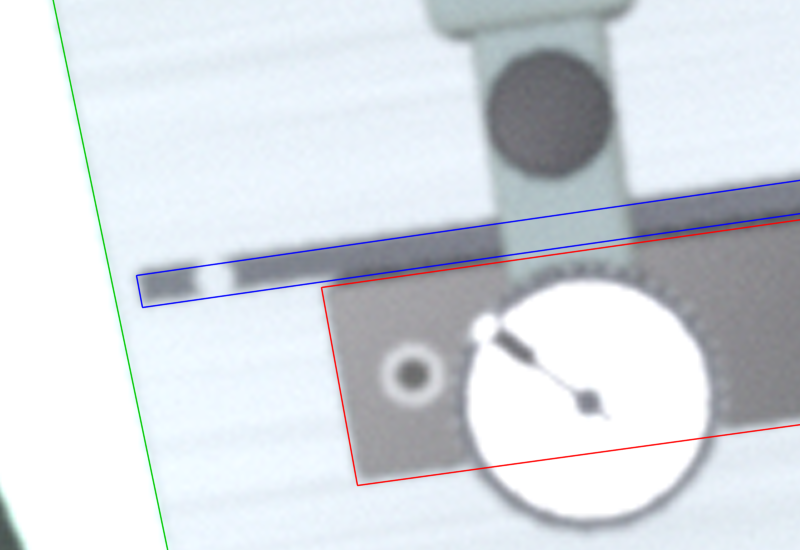

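View pics/w22b.png

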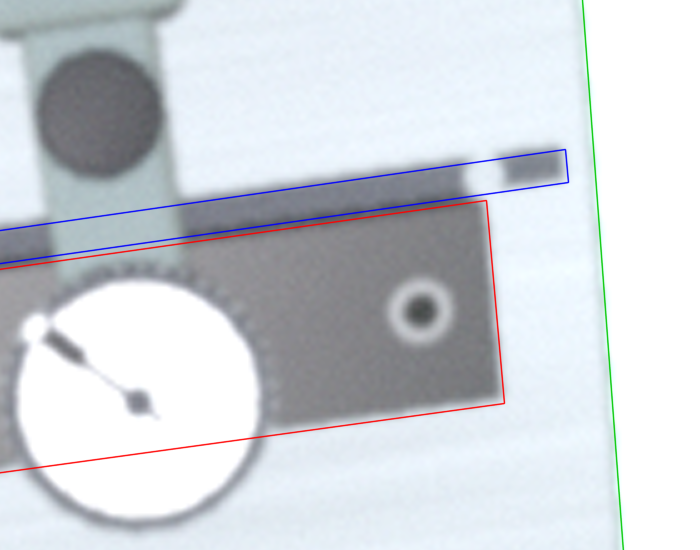

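```bash
python3 -c "
from h import *
print(order.close_job())"
```

```text
the job is handed in; nothing more can be done
None
```

The depth gauge is zeroed on the moulding and the job is handed in, at about 38 s on the robot's clock.

**What I did**
- **Moulding:** I gripped the black moulding, turned it square, and slid it against the fence. A light second push at its other end seated it.
- **Head:** I pressed the head down on its pad until it stopped moving, with the push at about 16 N.
- **Dial:** The needle stood about 140° clockwise from its free position. That puts the probe about 10 mm down in the groove.
- **Bezel:** I turned it 158° clockwise, let go and backed well clear.

**Last checks**
- **Zero against needle:** Two good pictures after release read 45.0° for the zero mark against 45.1° and 45.4° for the needle. A third, with a poorer fit, read 45.3° against 45.0°.
- **Part position:** Before the second push the moulding measured within about 2 mm of its place and about 0.1° from square. In the last overlay it still looked square with no gap, though it rests on a camera calibration that was about 1.5 mm off.
- **Head and tools:** The foot looks flat on the moulding. The tools and the purple look-alike look unmoved by eye. My pixel comparison against the first picture was inconclusive, because its differences were not small (largest around the purple piece).
- **Camera disagreement:** The scene camera's positions were 5 to 9 mm off the wrist camera's across the bench. I worked from the wrist camera, and contact with the fence came where it predicted, to about 1 mm.

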